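Close a clamshell damper clamp and hold it shut with its pin

TASK

Pick up the black damper body and lower it, in the grip, into the two V-rests of the open clamp so that it lies level along them. Then swing the clamp's top half down over it, take the steel pin from its stand and push it down through the holes of both halves until its flange presses the top half fully shut. Finish while still holding: the program ends with the gripper on the pin, pushing it firmly down (more than its own weight), and all other things on the bench left where they are.

Things in the scene. Friction and masses are not known exactly. Their poses are not given: they have to be found in the camera images.
- damper_center (a point): Black damper body, 0.25 kg: a round bar 30 mm in diameter, 130 mm long, with a square block (34 x 34 mm, 40 mm long) round its middle, lying level on the block on the table; both ends alike. Grasp it across the block's flats. This point is its centre, 17 mm above the table at the start; x axis along the bar.
- seat (a point): Where the damper's centre belongs, 68 mm above the table. y = the seated bar's axis, x = level from pin end to hinge end, z up. Two upright 90 degree V-rests (16 mm wide, centred 42 mm either side along y) carry the bar; the block hangs in the 68 mm gap between them, above the clamp's floor (36 mm above the table). V walls reach 4 mm above the bar's axis and 31 mm out along x.
- hole (a point): Centre of the mouth of the pin hole in the clamp's lower half, 85 mm from the seat towards the seat's -x, on top of a post 40 (x) x 50 mm, 90 mm above the table. Vertical through hole of 16 mm, 54 mm deep. Axes as the seat's. The closed top half lies at this height with its own 16 mm hole above it.
- hinge (a point): Middle of the top half's hinge line, 90 mm above the table, 85 mm from the seat towards +x of the seat; the line runs along y. Axes as the seat's, fixed. A hinge block 22 mm thick (x) and 90 mm wide (y) stands under it.
- top_half (a joint): Opening angle of the top half, rad: 0 shut and level, 1.57 upright, more leans away from the seat, stop 1.9. Stiff counterbalanced hinge (under 0.2 Nm): it stays where left, but let go from shut it springs back to about 0.1 rad (hole 17 mm up), so it is shut only while pressed. Close it by pushing its outer face over and down with shut fingers. Shut, its pads clear the bar by 1 mm.
- top_hole (a point): Centre of the 16 mm hole in the top half, on its outer (upper when shut) face; it moves with it. The top half is a flat aluminium plate 90 mm wide, 12 mm thick, from 12 to 195 mm from the hinge line, its underside in line with the hinge line, the hole 170 mm from that line, over the post's hole when shut. Two 6 mm rubber pads under it sit over the V-rests.
- pin_center (a point): Steel pin, 0.09 kg, upright in its stand. This point: centre of its round dark handle (20 mm diameter, 42 mm tall), z up along the pin. Below the handle a round flange (28 mm diameter, 5 mm thick, underside 26 mm below this point), then a shank 12 mm in diameter, 42 mm long, with a tapered tip 68 mm below this point.
- clamp: The clamp, fixed to the table: origin under the seat, axes as the seat's. Red and aluminium foot 270 mm along x, 120 mm along y, 36 mm high; it carries the V-rests, the pin post at -x, the hinge block at +x and the top half.
- pin_stand: Plain grey block 50 x 50 x 46 mm fixed to the table, origin at the centre of its underside, with a hole in its top in which the pin stands, the flange on the block's top.
- spacer: Bystander: loose aluminium ring, 40 mm outside, 14 mm high, origin under its centre. Leave it.
- bearing: Bystander: loose steel ring, 32 mm outside, 12 mm high, origin under its centre. Leave it.
- spanner: Bystander: steel spanner 180 mm long lying along its x axis, origin under its middle, 8 mm high. Leave it.
- driver: Bystander: screwdriver 200 mm long lying along its x axis, origin under its middle, 26 mm high. Leave it.
- grease_jar: Bystander: closed white jar with black cap, 64 mm in diameter, 60 mm high, origin under its centre. Leave it.
- cup: Bystander: steel cup, 68 mm across the rim, 60 mm high, origin under its centre. Leave it.
Things that resemble listed ones, but are neither listed nor needed, are in the scene too. What is shaped like the part that bears pin_center but purple is not meant. What is shaped like the part that bears damper_center but green or turquoise is not meant.

How it is judged:
By the outcome, as a careful person would: the job done as asked, in the order asked, and still so for the second after the job is handed in, while the arm keeps its last pose, push and grip.
It also fails if it takes over 67 s, if anything falls off the work surface, if the arm or the gripper's body presses on something with over 40 N, if the wrist force passes 120 N, or if a joint passes its speed limit or range.

ROBOT

A 6-joint arm with a two-finger parallel gripper is mounted at the origin on the work surface. World frame = base frame: x ahead of the robot, y to its left, z up, the work surface at z = 0. Lengths are in m, angles in rad, forces in N, time in s.
With the tool pointing down it reaches from about 0.425 to 0.95 m from the base axis. Payload 3.5 kg.
Tool frame: the origin (TCP) lies midway between the tips of the shut fingers; the grasp point (between the pads) lies 19 mm behind it; x points along the fingers, y is the direction in which the jaws open and shut, and the axes are right-handed (so a half turn about x gives the same grasp; the last joint's range is limited). The gripper opens to 85 mm and grips with 20 to 120 N. Pads are 22 mm wide; open, the fingers measure 114 mm over their backs; the gripper's body (76 mm by 85 mm) begins 54 mm behind the grasp point. The pads swing forward as they close: fully open they stand 13 mm farther back than shut.
Start: joints at [-1.329, 0.286, 1.577, -0, 1.279, -0.15], TCP at [0.258, -0.624, 0.231] pointing down, gripper open.
Joint ranges: [-2.77, 2.77], [-0.9, 2.22], [0.21, 2.48], [-1.53, 4.67], [0.24, 2.81], [-2.84, 2.84]. Speed limits (rad/s): [2.79, 2.79, 3.14, 3.14, 3.14, 3.14].

INTERFACE

Orientations are given as a unit quaternion [x, y, z, w].
In Python, from plant import sensors, optics, ctrl gives the robot as it stands.
- The arm moves only by the tool arm_command, never from a script. Its argument "increments" is a list that holds one entry, the list of rows, each a list of 4 numbers: the shift along the tool's x, y, z in cm, then the turn about the tool's x in rad. A call has 1 to 20 rows; each row shifts and turns the commanded pose from where the row before left it, along the tool's axes as they then stand; what a row does not reach is not made up. A row lasts 1/8 s, in which the tool goes at most 62.5 mm and 10.7 degrees, less where a joint would pass 70% of its speed; a pose out of reach is approached as far as the arm can. A call with a gripper value outside its range is refused whole. "grip" is the finger opening in cm, from 0 to 8.54, set as the call begins (left out, the last holds). The fingers move at their own pace and stop on an object; "grip_force" is the grip in N (left out, the last holds). Time passes only in rows, so rows that do not move let the fingers close. It gives the time, the measured TCP pose, the force and the opening at its end, in the units of the state.
- sensors.get_state(): the state, without advancing time (a new reading comes with each control period).
- optics.read_camera(name): name is "side" or "top" or "wrist"; returns the picture (384x512x3 uint8, blue, green, red); there is no depth.
- optics.camera_model(name): a dict with "camera_matrix" (3x3 intrinsics, pixels), "world_from_camera" (4x4, takes a point from camera to world coordinates); the wrist camera has in their place "mount" (4x4, takes a point from camera to tool coordinates, whose origin is the TCP and whose axes are the tool frame's). Camera axes: x right, y up, looking along -z (the intrinsics and any distortion apply to the point x, -y, -z); pixel columns grow to the right and rows downward; lengths in m; the calibration is good to about 2 mm. The wrist camera is an equidistant fisheye: a pixel r from the principal point sees the ray r / f radians off the axis. A picture is of the moment at which its call begins: read the wrist's pose just before it. camera_model takes no time and is no camera call.
- ctrl.sign_off(): hands the job in, once; it reports no verdict.
Trained networks look in the newest picture that a camera, given by its name, has taken for a name from the list of things; names that differ only in an ending like _2 or _b are one class to them, and where a whole thing is asked for, a point or a joint stands for the part that bears it (a point fixed in the world has none). Each returns a list of dicts, best first, with "conf" (0 to 1); they miss things now and then, are a little off and sometimes report something else, mostly with a low value. They report only what shows in the picture. A call takes as long as a camera call. They do not tell look-alikes from the thing itself.
- optics.boxes_of(camera, query): "at" ([row, column] in pixels, amid what is visible of it).
- optics.place_of(camera, query): "at" ([row, column] in pixels: a listed point, or the origin of a listed thing).
The state is a dict: "time": time; "qpos": joint angles; "dq": joint speeds; "joint_efforts": joint torques, N m; "eef_pos": TCP position; "tcp_rot": TCP orientation; "contact_force": force on the tool from outside, world axes, zero at the start; "wrist_torque": the same for the moment, N m; "opening": opening from 0.0 (shut) to 1.0 (fully open).
Only numpy, scipy, OpenCV 4.12 (cv2) and the standard library are available. Lean on these libraries where they do the work, as an engineer would, in place of code of your own. Each camera call takes 0.05 s, during which the arm holds its last target.

## Working session

There is one attempt and no reset: what is moved stays moved. The work goes in short steps, Python scripts to look and compute and a tool call to move; the robot and the scene stay as the last step left them, time stands still between calls to the robot, and variables do not carry over. Pictures are saved under pics/ and viewed, and the job is handed in when it is done.

Besides the shell and the picture viewer there is one more tool, called after "Emit:" as name(argument=value, ...) on one line, values as JSON. arm_command: Moves the arm, as the interface text tells. Its arguments: {"type":"object","properties":{"increments":{"type":"array","items":{"type":"array","items":{"type":"array","items":{"type":"number"}}}},"grip":{"type":"number"},"grip_force":{"type":"number"}},"required":["increments"]}

```bash
ls; mkdir -p pics; cat > h.py <<'E'
import numpy as np, cv2
from plant import sensors, optics, ctrl
from scipy.spatial.transform import Rotation as R
def shot(cam,name,crop=None,scale=1):
    im=np.array(optics.read_camera(cam))
    if crop: r0,r1,c0,c1=crop; o=im[r0:r1,c0:c1]
    else: o=im
    if scale!=1: o=cv2.resize(o,None,fx=scale,fy=scale,interpolation=cv2.INTER_CUBIC)
    cv2.imwrite('pics/'+name+'.png',o); return im
def ray(cam,rc,st=None):
    m=optics.camera_model(cam); K=np.array(m['camera_matrix']); r,c=rc
    if cam=='wrist':
        st=st or sensors.get_state()
        x=(c-K[0,2])/K[0,0]; y=(r-K[1,2])/K[1,1]; th=np.hypot(x,y)
        s=np.sin(th)/th if th>1e-9 else 1
        d=np.array([x*s,-y*s,-np.cos(th)])
        T=np.eye(4);T[:3,:3]=R.from_quat(st['tcp_rot']).as_matrix();T[:3,3]=st['eef_pos']
        M=T@np.array(m['mount'])
    else:
        dist=np.array(m.get('distortion',m.get('dist_coeffs',np.zeros(5))),float)
        p=cv2.undistortPoints(np.array([[[c,r]]],float),K,dist)[0,0]
        d=np.array([p[0],-p[1],-1.]); M=np.array(m['world_from_camera'])
    d=M[:3,:3]@d; return M[:3,3],d/np.linalg.norm(d)
def onz(cam,rc,z,st=None):
    o,d=ray(cam,rc,st); return o+d*(z-o[2])/d[2]
def proj(cam,P,st=None):
    m=optics.camera_model(cam); K=np.array(m['camera_matrix'])
    if cam=='wrist':
        st=st or sensors.get_state()
        T=np.eye(4);T[:3,:3]=R.from_quat(st['tcp_rot']).as_matrix();T[:3,3]=st['eef_pos']
        M=T@np.array(m['mount'])
    else: M=np.array(m['world_from_camera'])
    p=M[:3,:3].T@(np.array(P,float)-M[:3,3]); v=np.array([p[0],-p[1],-p[2]])
    if cam=='wrist':
        th=np.arctan2(np.hypot(v[0],v[1]),v[2]); ph=np.arctan2(v[1],v[0])
        return np.array([K[1,2]+K[1,1]*th*np.sin(ph),K[0,2]+K[0,0]*th*np.cos(ph)])
    dist=np.array(m.get('distortion',m.get('dist_coeffs',np.zeros(5))),float)
    q=cv2.projectPoints(v.reshape(1,1,3),np.zeros(3),np.zeros(3),K,dist)[0].ravel()
    return q[::-1]
def tri(a,b):
    (o1,d1),(o2,d2)=a,b
    A=np.array([d1,-d2]).T; t=np.linalg.lstsq(A,o2-o1,rcond=None)[0]
    p,q=o1+t[0]*d1,o2+t[1]*d2
    return (p+q)/2,np.linalg.norm(p-q)
E
python3 - <<'E'
from h import *
np.set_printoptions(precision=4,suppress=True)
s=sensors.get_state();print(s)
for c in ['side','top','wrist']:
    print(c,optics.camera_model(c)); shot(c,c+'0')
    for q in ['damper_center','seat','hole','hinge','top_hole','pin_center','clamp','pin_stand','spacer','bearing','spanner','driver','grease_jar','cup']:
        print(q,[(np.round(d['at'],1).tolist(),round(d['conf'],2)) for d in optics.place_of(c,q)][:5])
E
```

```text
pics
{'time': 0.0, 'qpos': array([-1.329 ,  0.2872,  1.5782, -0.    ,  1.2786, -0.15  ]), 'dq': array([ 0.0009,  0.0006,  0.0001, -0.0005, -0.0016,  0.0002]), 'joint_efforts': array([ -0.0017, -40.5985, -29.2629,  -0.0002,   0.0058,   0.    ]), 'eef_pos': array([ 0.2576, -0.6232,  0.2299]), 'tcp_rot': array([-0.6935, -0.1385,  0.6936, -0.1368]), 'contact_force': array([-0.1943, -0.7147, -0.2394]), 'wrist_torque': array([ 0.0053,  0.0051, -0.0007]), 'opening': 0.9995136722400668}
side {'camera_matrix': array([[396.2539,   0.    , 253.4759],
       [  0.    , 396.2539, 192.9088],
       [  0.    ,   0.    ,   1.    ]]), 'world_from_camera': array([[ 0.9998,  0.0126, -0.0175,  0.5088],
       [-0.0209,  0.7645, -0.6442, -0.6888],
       [ 0.0053,  0.6444,  0.7646,  0.8931],
       [ 0.    ,  0.    ,  0.    ,  1.    ]])}
damper_center [([262.9, 230.0], 0.81), ([324.9, 177.2], 0.72), ([181.8, 332.9], 0.71), ([257.6, 166.9], 0.65)]
seat [([164.8, 266.7], 0.55), ([273.4, 299.6], 0.36)]
hole [([177.8, 271.0], 0.89)]
hinge [([137.5, 261.0], 0.9), ([377.4, 280.1], 0.45)]
top_hole [([84.3, 259.
[... 1178 characters left out ...]
, 265.1], 0.56), ([172.5, 303.9], 0.52)]
spanner [([139.1, 215.9], 0.72), ([258.5, 123.9], 0.57)]
driver [([190.1, 378.4], 0.71)]
grease_jar [([139.5, 314.8], 0.54)]
cup [([258.4, 128.4], 0.6)]
wrist {'camera_matrix': array([[297.3186,   0.    , 253.1418],
       [  0.    , 297.3186, 194.6076],
       [  0.    ,   0.    ,   1.    ]]), 'mount': array([[ 0.0016,  0.2994, -0.9541, -0.1412],
       [ 1.    , -0.0005,  0.0015, -0.0005],
       [-0.    , -0.9541, -0.2994, -0.0765],
       [ 0.    ,  0.    ,  0.    ,  1.    ]])}
damper_center [([37.2, 84.1], 0.58)]
seat []
hole []
hinge []
top_hole []
pin_center []
clamp []
pin_stand []
spacer []
bearing []
spanner []
driver []
grease_jar []
cup []
```

```bash
python3 - <<'E'
import cv2
for c in ['side','top']:
    im=cv2.imread(f'pics/{c}0.png'); cv2.imwrite(f'pics/{c}0b.png',cv2.resize(im,(800,600),interpolation=cv2.INTER_CUBIC))
E
```

```text
(no output)
```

View pics/side0b.png

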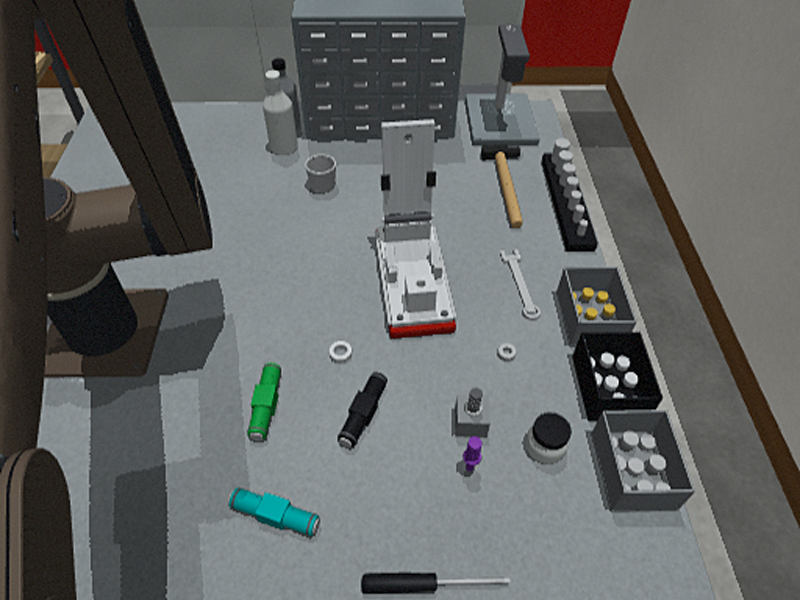

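View pics/top0b.png

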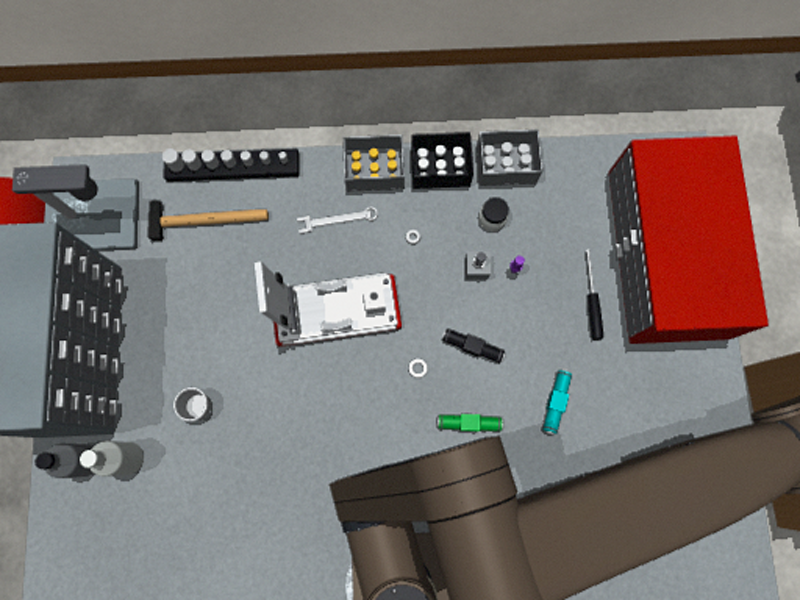

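The side view shows three damper shapes: black at (263,230), green at (258,167) and turquoise at (325,177). The black one is meant. There are two pins: dark and steel in the grey stand at (256,304), and a purple one standing loose at (290,305). The one in the stand is meant. The clamp stands open, with its top half just about upright.

```bash
python3 - <<'E'
from h import *
np.set_printoptions(precision=4,suppress=True)
for n,a,b in [('damper',(262.9,230),(221,302.3)),('hole',(177.8,271),(189.5,236.2)),('seat',(164.8,266.7),(194.2,215.2)),('hinge',(137.5,261),(196.8,185.7)),('tophole',(84.3,259.9),(183.2,164.8)),('spacer',(226.7,218),(237.5,269.9)),('bearing',(223.5,321.9),(149,265.1)),('jar',(284.7,348.4),(139.5,314.8)),('pinst',(274,300.9),(171,301.8)),('cup',(118.3,206.9),(258.4,128.4))]:
    print(n,tri(ray('side',a),ray('top',b)))
print(onz('side',(262.9,230),.017),onz('top',(221,302.3),.017))
print(onz('side',(252.9,300),.072),onz('top',(166,307),.072))
for n,a,b in [('side',(262.9,230),(177.8,271)),('top',(221,302),(189.5,236.2))]: pass
s=cv2.imread('pics/side0.png');t=cv2.imread('pics/top0.png')
A=cv2.resize(s[225:310,200:320],None,fx=5,fy=5,interpolation=cv2.INTER_CUBIC)
cv2.imwrite('pics/a.png',A)
A=cv2.resize(t[150:240,270:350],None,fx=6,fy=6,interpolation=cv2.INTER_CUBIC)
cv2.imwrite('pics/b.png',A)
A=cv2.resize(t[160:230,155:265],None,fx=7,fy=7,interpolation=cv2.INTER_CUBIC)
cv2.imwrite('pics/c.png',A)
A=cv2.resize(s[70:220,230:305],None,fx=4,fy=4,interpolation=cv2.INTER_CUBIC)
cv2.imwrite('pics/d.png',A)
E
```

```text
damper (array([ 0.4673, -0.1771,  0.0137]), np.float64(0.005205243981657181))
hole (array([0.5723, 0.037 , 0.0929]), np.float64(0.007824524995191503))
seat (array([0.5642, 0.1058, 0.0731]), np.float64(0.0074615067280333815))
hinge (array([0.5524, 0.1967, 0.097 ]), np.float64(0.0031702665665213634))
tophole (array([0.552 , 0.229 , 0.2621]), np.float64(0.006704105921885828))
spacer (array([ 0.4253, -0.0649,  0.0099]), np.float64(0.010136909150304038))
bearing (array([ 0.7163, -0.066 ,  0.0245]), np.float64(0.01088423463958886))
jar (array([ 0.755 , -0.2405,  0.0075]), np.float64(0.0006920221366962261))
pinst (array([ 0.649 , -0.1918, -0.0231]), np.float64(0.005223050040776654))
cup (array([0.374 , 0.3987, 0.0072]), np.float64(0.0009836821275020795))
[ 0.465  -0.1799  0.017 ] [ 0.4693 -0.1761  0.017 ]
[ 0.6356 -0.1875  0.072 ] [ 0.6418 -0.1975  0.072 ]
```

View pics/a.png

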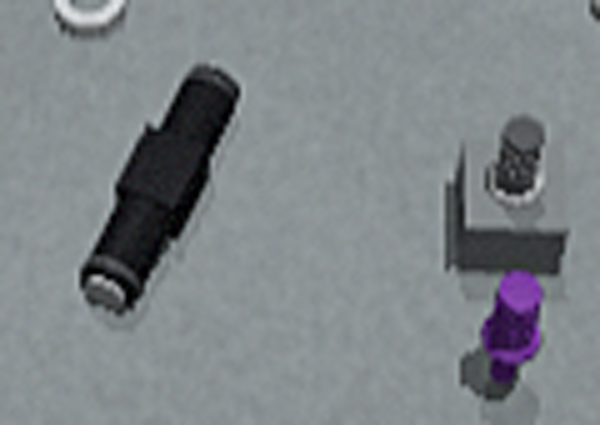

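View pics/b.png

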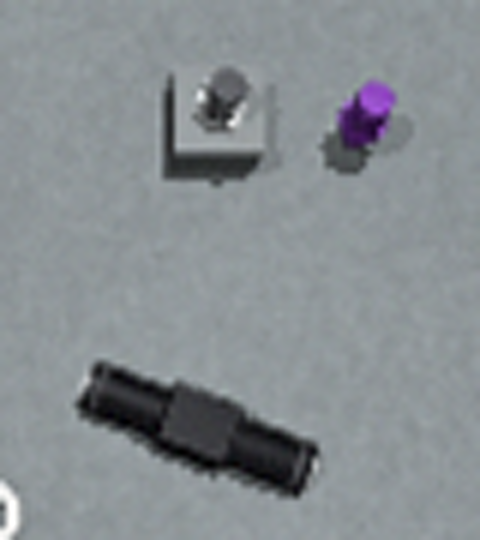

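View pics/c.png

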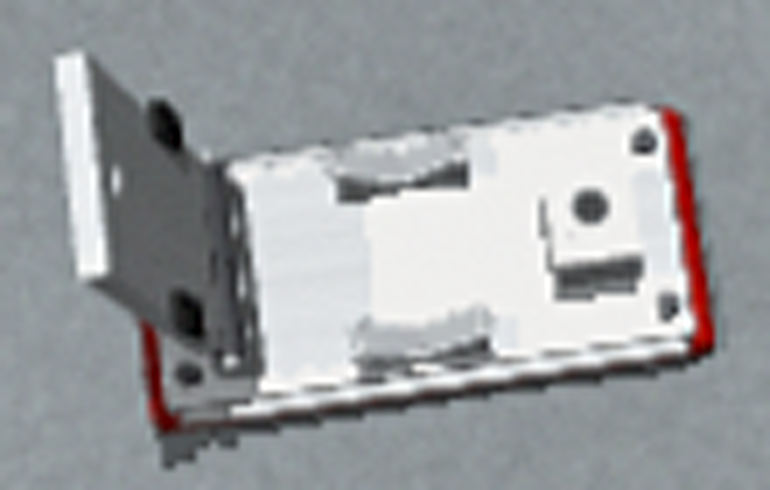

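View pics/d.png

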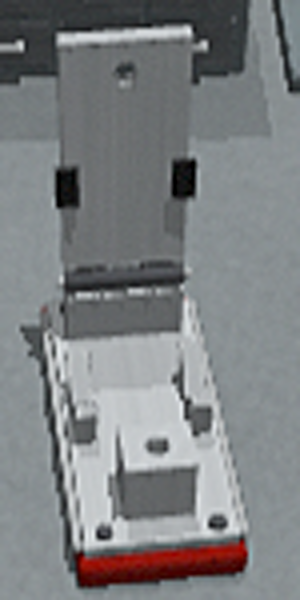

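```bash
cat >> h.py <<'E'
np.set_printoptions(precision=4,suppress=True)
def axes(st=None):
    st=st or sensors.get_state(); return R.from_quat(st['tcp_rot']).as_matrix()
def go(target,yaw=None,st=None):
    """tool-frame shift in cm to reach target, after a turn making tool-y parallel to yaw (mod pi)"""
    st=st or sensors.get_state(); A=axes(st); a=0
    cur=np.arctan2(A[1,1],A[0,1])
    if yaw is not None:
        w=(yaw-cur+np.pi/2)%np.pi-np.pi/2   # world-z rotation
        a=w*np.sign(A[2,0])                 # about tool x (down -> -)
        A=A@R.from_rotvec([a,0,0]).as_matrix()
    d=A.T@(np.array(target)-st['eef_pos'])*100
    print('yaw now',cur,'q6',st['qpos'][5],'turn',a,'shift cm',d,'world d',np.array(target)-st['eef_pos'],'t',st['time'])
    return a,d
E
python3 - <<'E'
from h import *
print(axes())
for n,a,b,z in [('damp',(263.8-0,222),(285,0),0)][:0]: pass
p,q=onz('top',(213.8,285),.02),onz('top',(228.3,321.7),.02); d=q-p;print('top ax',p,q,np.arctan2(d[1],d[0]),np.linalg.norm(d))
p,q=onz('side',(225+80/5,200+215/5),.025),onz('side',(225+280/5,200+108/5),.02); d=q-p;print('side',p,q,np.arctan2(d[1],d[0]),np.linalg.norm(d))
print('hole',onz('top',(189.6,239.3),.09),onz('side',(181.2,269.2),.09))
# foot front top edge & sides
def T(x,y): return (160+y/7,155+x/7)
for z,l in [(.036,[(668,110),(700,345),(225,162),(150,415)])]:
    for c in l: print('top',c,onz('top',T(*c),z))
def S(x,y): return (70+y/4,230+x/4)
for z,c in [(.036,(78,556)),(.036,(244,540)),(.036,(42,308)),(.036,(185,292))]: print('side',c,onz('side',S(*c),z))
# hinge plate face top corners of plate (free to triangulate)
for a,b in [((56,42),(100,278)),((192,30),(75,52)),((125,75),(115,180))]: print('plate',tri(ray('side',S(*a)),ray('top',T(*b))))
# Vrest tops z=.072
print('rest',[onz('top',T(*c),.072) for c in [(400,150),(425,330)]])
A=axes()
# damper target
yaw_bar=np.arctan2(-0.,1)
E
```

```text
[[-0.0001  0.3819 -0.9242]
 [ 0.     -0.9242 -0.3819]
 [-1.     -0.      0.    ]]
top ax [ 0.4955 -0.12    0.02  ] [ 0.4417 -0.2379  0.02  ] -1.9992317605707406 0.1295730033592719
side [ 0.4981 -0.1204  0.025 ] [ 0.4457 -0.2313  0.02  ] -2.0120498734348633 0.12280539449555476
hole [0.5682 0.0266 0.09  ] [0.5708 0.0287 0.09  ]
top (668, 110) [ 0.6269 -0.0111  0.036 ]
top (700, 345) [ 0.5123 -0.0212  0.036 ]
top (225, 162) [0.6107 0.2002 0.036 ]
top (150, 415) [0.4907 0.2365 0.036 ]
side (78, 556) [ 0.5164 -0.024   0.036 ]
side (244, 540) [ 0.6311 -0.012   0.036 ]
side (42, 308) [0.4917 0.2221 0.036 ]
side (185, 292) [0.6049 0.2387 0.036 ]
plate (array([0.5045, 0.2137, 0.283 ]), np.float64(0.0027927842916362546))
plate (array([0.5952, 0.2227, 0.2855]), np.float64(0.0022207075768368163))
plate (array([0.5503, 0.2124, 0.2576]), np.float64(0.0035436403191074343))
rest [array([0.6036, 0.114 , 0.072 ]), array([0.5182, 0.1046, 0.072 ])]
```

```bash
python3 - <<'E'
from h import *
go([0.468,-0.178,0.12],-0.433)
E
```

```text
yaw now -1.1789462164473146 q6 -0.15001651611015118 turn -0.7459462164473143 shift cm [ 11.1308   0.3761 -49.2894] world d [ 0.2102  0.4458 -0.1113] t 2.25
```

Emit:
arm_command(increments=[[[0,0,0,-0.186],[0,0,0,-0.186],[0,0,0,-0.187],[0,0,0,-0.187],[0,0.1,-4.5,0],[1,0.1,-5.5,0],[1.3,0.1,-5.5,0],[1.3,0.1,-5.5,0],[1.3,0,-5.5,0],[1.3,0,-5.5,0],[1.3,0,-5.5,0],[1.3,0,-5,0],[1.3,0,-4.5,0],[1,0,-2.3,0],[0,0,0,0],[0,0,0,0]]], grip=8.5, grip_force=50)

```text
time: 4.25
eef_pos: [0.4684, -0.1786, 0.1209]
tcp_rot: [0.596, 0.381, -0.596, 0.381]
contact_force: [0.3, 0.8, 0.2]
opening: 0.995
```

```bash
python3 - <<'E'
from h import *
s=sensors.get_state();go([0.468,-0.178,0.003],-0.433); shot('wrist','w1'); print(proj('wrist',[.468,-.178,.034]),s['contact_force'])
E
```

```text
yaw now -0.4329784864336533 q6 -0.13359129664863023 turn 2.151356634660928e-05 shift cm [11.7853 -0.0776 -0.0449] world d [-0.0004  0.0006 -0.1179] t 4.25
[200.1681 252.8135] [0.3045 0.7555 0.2248]
```

View pics/w1.png

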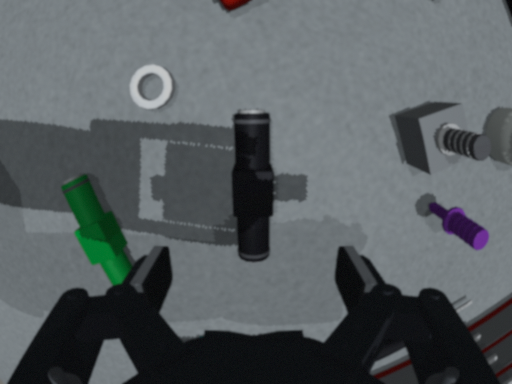

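The black damper's bar runs vertically in the wrist view from (112,252) to (258,252), square to the jaws. Its block is centred near (190,252).

```bash
python3 - <<'E'
from h import *
a=onz('wrist',(112,252),.017);b=onz('wrist',(258,252.5),.017);c=onz('wrist',(190,252.5),.034);print(a,b,(a+b)/2,c,np.linalg.norm(a-b))
d=optics.place_of('wrist','damper_center');print(d[:3]);
for x in d[:3]: print(onz('wrist',x['at'],.017))
E
```

```text
[ 0.4968 -0.1143  0.017 ] [ 0.4412 -0.2352  0.017 ] [ 0.469  -0.1747  0.017 ] [ 0.4714 -0.1701  0.034 ] 0.13301159860993195
[{'at': [187.3, 254.3], 'conf': 0.98}, {'at': [238.9, 100.8], 'conf': 0.74}]
[ 0.4716 -0.1733  0.017 ]
[ 0.3089 -0.1566  0.017 ]
```

Emit:
arm_command(increments=[[[2,0,-0.4,0],[3,0,0,0],[3,0,0,0],[2,0,0,0],[1.2,0,0,0],[0.55,0,0,0],[0,0,0,0],[0,0,0,0]]])

```text
time: 5.35
eef_pos: [0.4706, -0.1748, 0.0037]
tcp_rot: [0.596, 0.38, -0.595, 0.381]
contact_force: [0.3, -0.3, -0.2]
opening: 0.995
```

Emit:
arm_command(increments=[[[0,0,0,0],[0,0,0,0],[0,0,0,0],[0,0,0,0],[0,0,0,0],[0,0,0,0]]], grip=2.5, grip_force=60)

```text
time: 6.1
eef_pos: [0.4703, -0.1746, 0.0033]
tcp_rot: [0.596, 0.381, -0.596, 0.381]
contact_force: [0.7, -0.4, 3.9]
opening: 0.39
```

Emit:
arm_command(increments=[[[1,0,0,0],[-3,0,0,0],[-4.5,0,0,0],[-5,0,0,0],[-4,0,0,0],[-2,0,0,0],[0,0,0,0],[0,0,0,0]]])

```text
time: 7.1
eef_pos: [0.4687, -0.1736, 0.1755]
tcp_rot: [-0.595, -0.382, 0.596, -0.38]
contact_force: [-0.7, 0.6, -4.1]
opening: 0.387
```

```bash
python3 - <<'E'
from h import *
s=sensors.get_state();go([0.561,0.112,0.16],1.67);print(s['contact_force'],s['opening'])
shot('wrist','w2')
E
```

```text
yaw now -0.43306035496593775 q6 -0.12497989053313917 turn 1.0385322986238554 shift cm [  1.5769 -27.5025 -12.019 ] world d [ 0.0923  0.2856 -0.0155] t 7.1
[-0.7322  0.6273 -4.1174] 0.3871141915056518
```

View pics/w2.png

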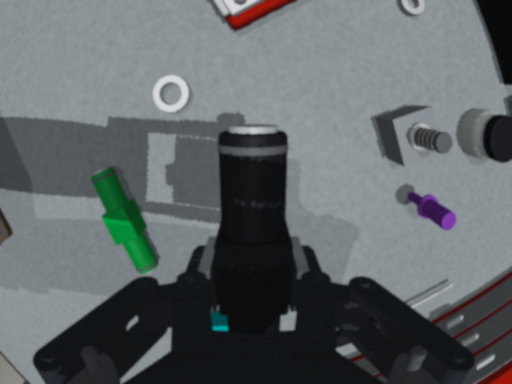

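```bash
python3 - <<'E'
from h import *
s=sensors.get_state();A=axes(s)
for h in (.0037,.0137,.02):
  for dz in (-.065,-.062):
    print(h,dz,[np.round(proj('wrist',s['eef_pos']+A@[-h-k,w,dz],s),1) for k,w in [(.015,0),(-.015,0),(0,.015),(0,-.015)]])
im=cv2.imread('pics/w2.png');cv2.imwrite('pics/w2b.png',cv2.resize(im[110:340,180:330],None,fx=3,fy=3,interpolation=cv2.INTER_CUBIC))
E
```

```text
0.0037 -0.065 [array([133.1, 254.6]), array([127.5, 254.3]), array([130.3, 286.9]), array([130.2, 222. ])]
0.0037 -0.062 [array([140.3, 254.6]), array([133.3, 254.3]), array([136.7, 286.7]), array([136.6, 222.1])]
0.0137 -0.065 [array([135.6, 254.7]), array([129.1, 254.4]), array([132.3, 289.4]), array([132.3, 219.6])]
0.0137 -0.062 [array([143.5, 254.7]), array([135.3, 254.4]), array([139.2, 289.3]), array([139.1, 219.7])]
0.02 -0.065 [array([137.5, 254.7]), array([130.2, 254.4]), array([133.7, 291.3]), array([133.7, 217.8])]
0.02 -0.062 [array([145.7, 254.7]), array([136.7, 254.4]), array([141. , 291.1]), array([140.9, 218. ])]
```

View pics/w2b.png

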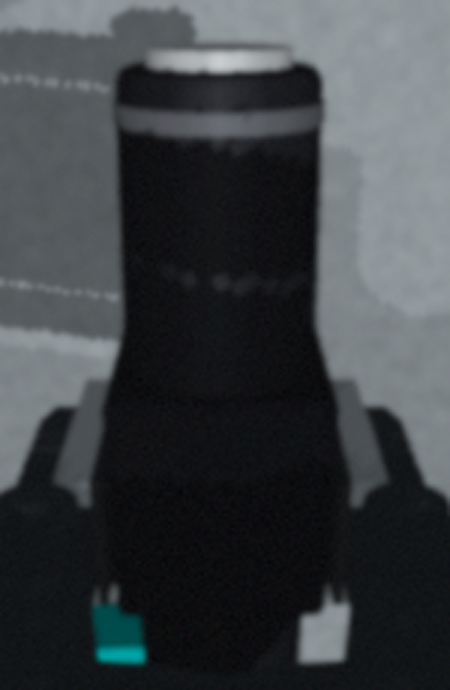

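Emit:
arm_command(increments=[[[0,0,0,0.173],[0,0,0,0.173],[0,0,0,0.173],[0,0,0,0.173],[0,0,0,0.173],[0,0,0,0.173],[0,-2,-1,0],[0,-4,-2,0],[0,-5,-2,0],[0,-5,-2,0],[0,-5,-2,0],[0.5,-4,-2,0],[1,-2.5,-1,0],[0,0,0,0],[0,0,0,0]]])

```text
time: 9.02
eef_pos: [0.5611, 0.1108, 0.1614]
tcp_rot: [-0.705, -0.035, 0.707, -0.035]
contact_force: [0.1, -0.2, -4.4]
opening: 0.391
```

```bash
python3 - <<'E'
from h import *
s=sensors.get_state();go([0.561,0.112,0.16],1.67)
shot('wrist','w3');shot('top','t3',(140,260,140,280),5);shot('side','s3',(60,230,190,330),4)
for c in ['seat','hinge','hole']: 
    for k in ['wrist','top','side']: print(c,k,optics.place_of(k,c)[:2])
E
```

```text
yaw now -1.4708101337748225 q6 1.488879012110325 turn 0.0007825198149706836 shift cm [ 0.1354 -0.1193  0.001 ] world d [-0.0001  0.0012 -0.0014] t 9.025
seat wrist []
seat top [{'at': [192.7, 210.3], 'conf': 0.7}, {'at': [172.6, 301.7], 'conf': 0.5}]
seat side [{'at': [166.5, 266.0], 'conf': 0.95}, {'at': [225.1, 217.4], 'conf': 0.34}]
hinge wrist [{'at': [209.0, 142.4], 'conf': 0.89}]
hinge top [{'at': [195.2, 184.5], 'conf': 0.59}, {'at': [197.7, 214.7], 'conf': 0.27}]
hinge side [{'at': [137.8, 261.8], 'conf': 0.85}]
hole wrist [{'at': [205.4, 353.9], 'conf': 0.87}]
hole top [{'at': [188.3, 236.6], 'conf': 0.69}]
hole side [{'at': [178.7, 270.3], 'conf': 0.87}]
```

View pics/w3.png

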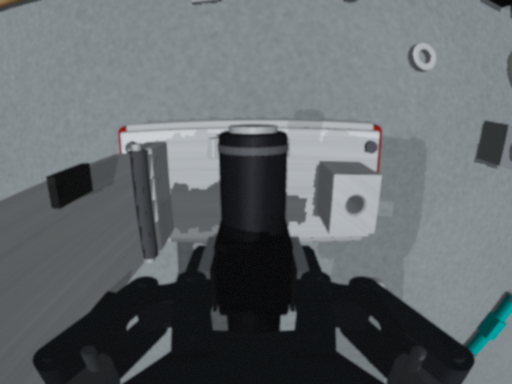

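View pics/t3.png

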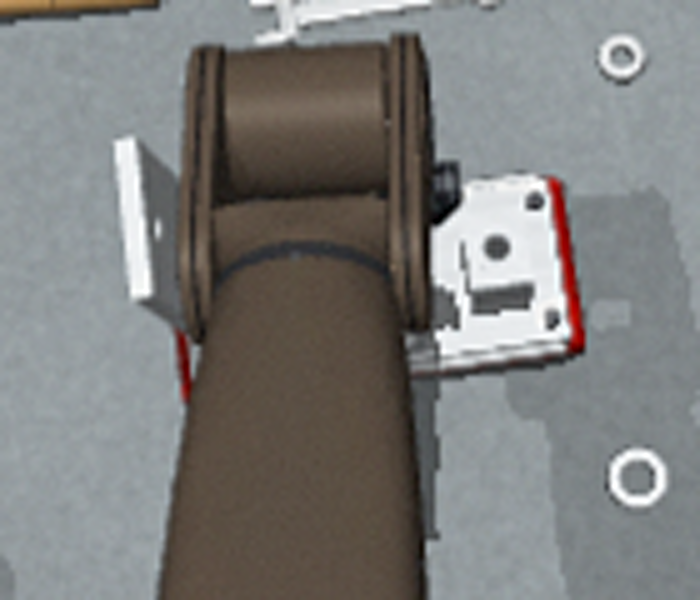

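View pics/s3.png

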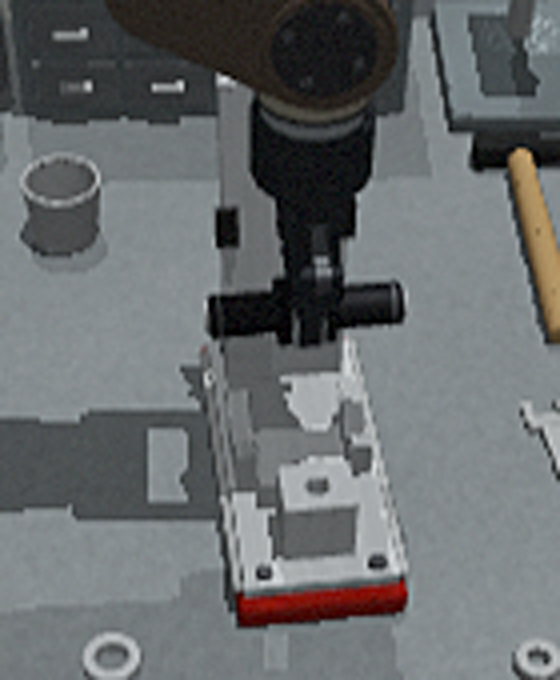

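The wrist view shows the post hole at (205,355). The hinge line runs from (150,137) to (257,150), and the damper is gripped symmetrically.

```bash
python3 - <<'E'
from h import *
s=sensors.get_state()
h=onz('wrist',(204.5,355),.09);g=onz('wrist',(209,142.4),.09);print('hole',h,'hinge',g,np.linalg.norm(h-g),(h+g)/2, np.arctan2(*(g-h)[[1,0]]))
for c,z in [((163,321),.09),((176,381),.09),((236,378),.09),((235,330),.09),((126,120),.036),((126,381),.036)]: print(c,onz('wrist',c,z))
print(onz('top',(140+247/5,140+497/5),.09),onz('side',(60+485/4,190+318/4),.09))
im=cv2.imread('pics/w3.png');cv2.imwrite('pics/w3b.png',cv2.resize(im[100:300,110:400],None,fx=2.7,fy=2.7,interpolation=cv2.INTER_CUBIC))
E
```

```text
hole [0.5708 0.0314 0.09  ] hinge [0.5499 0.2004 0.09  ] 0.17021913227865282 [0.5603 0.1159 0.09  ] 1.6940293338361172
(163, 321) [0.6005 0.0649 0.09  ]
(176, 381) [0.5963 0.0139 0.09  ]
(236, 378) [0.5449 0.0038 0.09  ]
(235, 330) [0.5429 0.0472 0.09  ]
(126, 120) [0.6099 0.2451 0.036 ]
(126, 381) [ 0.6344 -0.0032  0.036 ]
[0.5689 0.0263 0.09  ] [0.5716 0.0286 0.09  ]
```

View pics/w3b.png

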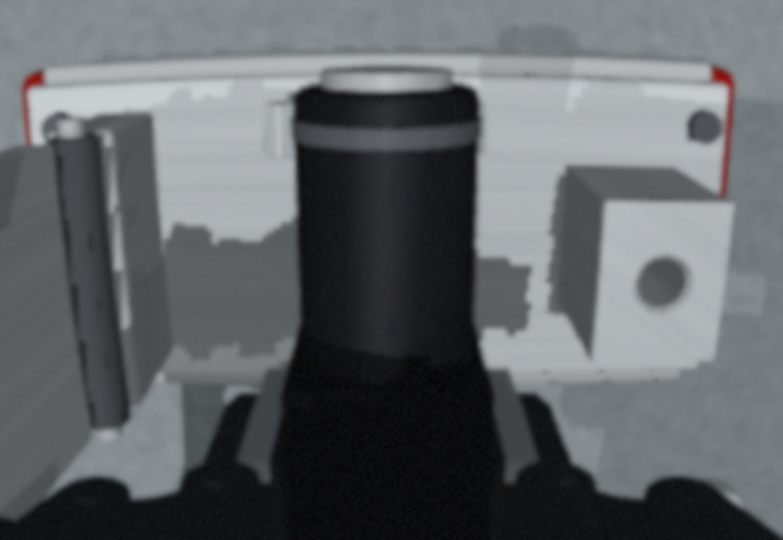

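Emit:
arm_command(increments=[[[1,-0.32,0,0],[3,0,0,0],[3,0,0,0],[1.5,0,0,0],[0,0,0,0],[0,0,0,0]]])

```text
time: 10.38
eef_pos: [0.5627, 0.1145, 0.0791]
tcp_rot: [0.707, 0.035, -0.705, 0.035]
contact_force: [-0.2, 0.2, -2.3]
opening: 0.389
```

```bash
python3 - <<'E'
from h import *
s=sensors.get_state();print(s['contact_force'],s['time'])
shot('wrist','w4',(90,330,100,400),2.6);shot('side','s4',(100,220,220,320),6)
go([.5607,.114,.056],1.67)
E
```

```text
[-0.1518  0.1877 -2.265 ] 10.375
yaw now -1.470950024822488 q6 1.4949944829802289 turn 0.0006426287673049202 shift cm [2.3464 0.0257 0.2264] world d [-0.0022 -0.0005 -0.0235] t 10.475
```

View pics/w4.png

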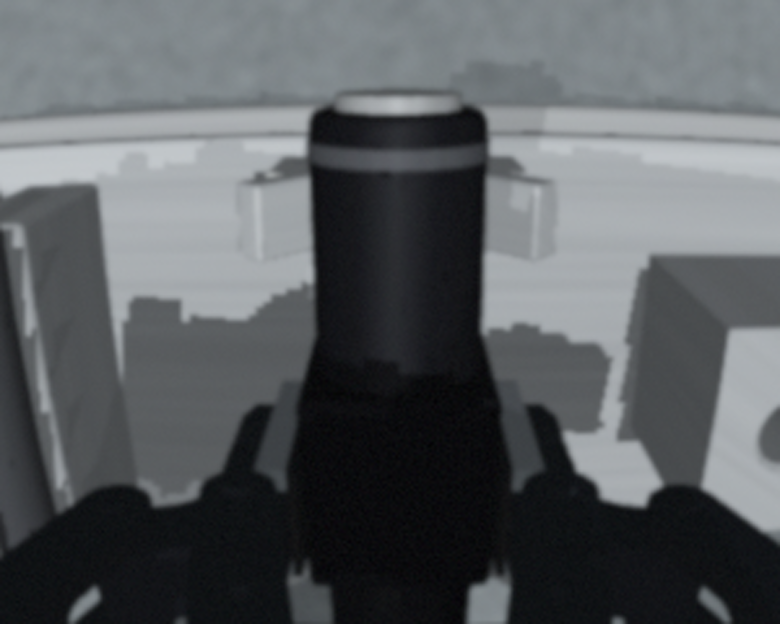

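View pics/s4.png

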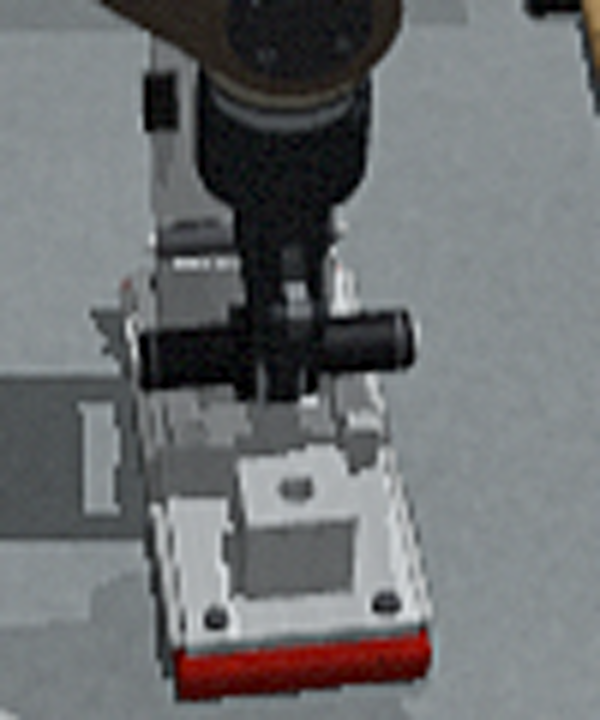

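```bash
python3 - <<'E'
from h import *
s=sensors.get_state();A=axes(s)
for x,y in [(240,183),(258,258),(535,258),(553,183)]:
    p=onz('wrist',(90+y/2.6,100+x/2.6),.072); print((A.T@(p-s['eef_pos']))*1000)
E
```

```text
[  7.6095 -31.9872 -48.0454]
[  7.5631 -29.0545 -32.537 ]
[  7.575   27.1089 -32.5598]
[  7.6226  30.0497 -48.0523]
```

Emit:
arm_command(increments=[[[0.5,-0.04,0.27,0],[0.5,0,0,0],[0.4,0,0,0],[0.3,0,0,0],[0.2,0,0,0],[0.1,0,0,0],[0,0,0,0]]])

```text
time: 11.35
eef_pos: [0.559, 0.1145, 0.0578]
tcp_rot: [0.706, 0.035, -0.706, 0.035]
contact_force: [0.5, 0.0, -2.6]
opening: 0.386
```

Emit:
arm_command(increments=[[[0.1,0,0,0],[0.1,0,0,0],[0.1,0,0,0],[0,0,0,0]]])

```text
time: 11.85
eef_pos: [0.5588, 0.1145, 0.0547]
tcp_rot: [-0.706, -0.035, 0.706, -0.035]
contact_force: [-0.1, 0.3, -3.5]
opening: 0.39
```

Emit:
arm_command(increments=[[[0.1,0,0,0],[0.1,0,0,0],[0,0,0,0]]])

```text
time: 12.22
eef_pos: [0.559, 0.1144, 0.0532]
tcp_rot: [-0.706, -0.035, 0.706, -0.035]
contact_force: [-0.9, -1.6, -0.5]
opening: 0.39
```

```bash
python3 - <<'E'
from h import *
print(sensors.get_state()['contact_force'],sensors.get_state()['time'])
shot('wrist','w5',(90,330,100,400),2.6)
E
```

```text
[-0.9017 -1.5746 -0.5042] 12.225
```

View pics/w5.png

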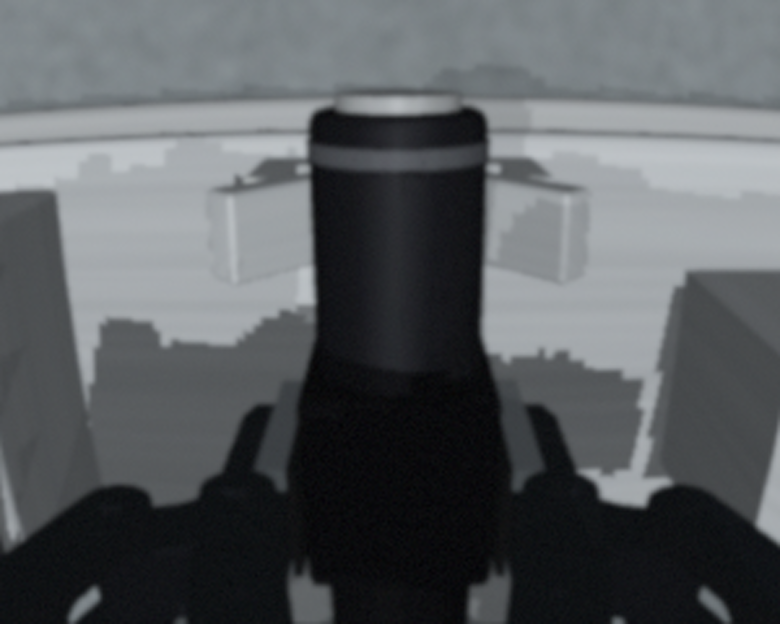

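The rest spans crop columns 208–588 and the bar is centred at 398, so it is in the middle. First contact shows in the force.

Emit:
arm_command(increments=[[[0.1,0,0,0],[0.05,0,0,0],[0,0,0,0]]])

```text
time: 12.65
eef_pos: [0.5591, 0.1145, 0.0532]
tcp_rot: [-0.706, -0.035, 0.706, -0.035]
contact_force: [-6.4, -0.7, 9.3]
opening: 0.387
```

Emit:
arm_command(increments=[[[0,0,0,0],[0,0,0,0],[0,0,0,0],[0,0,0,0]]], grip=5.5)

```text
time: 13.15
eef_pos: [0.5589, 0.1146, 0.0511]
tcp_rot: [-0.706, -0.035, 0.706, -0.035]
contact_force: [0.3, 0.3, 0.7]
opening: 0.641
```

```bash
python3 - <<'E'
from h import *
s=sensors.get_state();print(s['contact_force'],s['time'],s['opening'],s['eef_pos'])
shot('wrist','w6',(90,330,100,400),2.6)
E
```

```text
[0.2553 0.2878 0.7453] 13.15 0.6414425807757977 [0.5589 0.1146 0.0511]
```

View pics/w6.png

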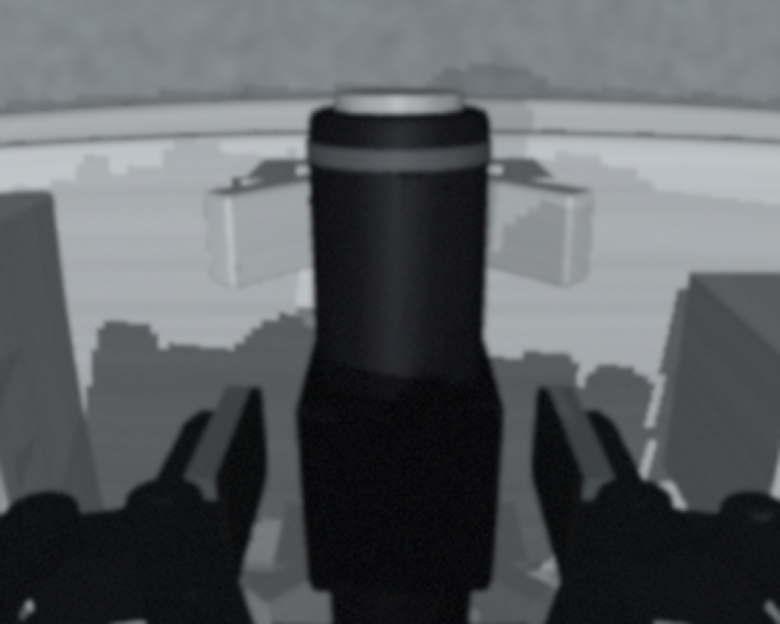

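Emit:
arm_command(increments=[[[-1,0,0,0],[-2.5,0,0,0],[-4,0,0,0],[-5,0,0,0],[-5,0,0,0],[-5,0,0,0],[-3.5,0,0,0],[0,0,0,0],[0,0,0,0]]])

```text
time: 14.32
eef_pos: [0.5584, 0.1145, 0.3105]
tcp_rot: [-0.706, -0.035, 0.707, -0.035]
contact_force: [-1.0, -0.4, 0.3]
opening: 0.646
```

```bash
python3 - <<'E'
from h import *
s=sensors.get_state();print(s['contact_force'],s['time'],s['opening'],s['eef_pos'])
shot('wrist','w7',None,1.5)
for c in ['seat','hole','hinge','damper_center','top_hole']:
    for d in optics.place_of('wrist',c)[:2]: print(c,d,onz('wrist',d['at'],dict(seat=.068,hole=.09,hinge=.09,damper_center=.068,top_hole=.26)[c]))
E
```

```text
[-1.0036 -0.4055  0.2512] 14.325 0.6462297324570891 [0.5584 0.1145 0.3105]
seat {'at': [157.3, 251.6], 'conf': 0.65} [0.5639 0.1182 0.068 ]
seat {'at': [239.3, 341.6], 'conf': 0.58} [ 0.4577 -0.0254  0.068 ]
hole {'at': [164.6, 321.3], 'conf': 0.83} [0.5683 0.0305 0.09  ]
hinge {'at': [166.2, 186.7], 'conf': 0.68} [0.5495 0.1987 0.09  ]
hinge {'at': [151.5, 249.0], 'conf': 0.22} [0.5751 0.1223 0.09  ]
damper_center {'at': [162.1, 252.3], 'conf': 0.74} [0.5581 0.1166 0.068 ]
damper_center {'at': [283.9, 457.5], 'conf': 0.56} [ 0.3756 -0.2927  0.068 ]
top_hole {'at': [210.5, 105.1], 'conf': 0.79} [0.5509 0.2262 0.26  ]
```

View pics/w7.png

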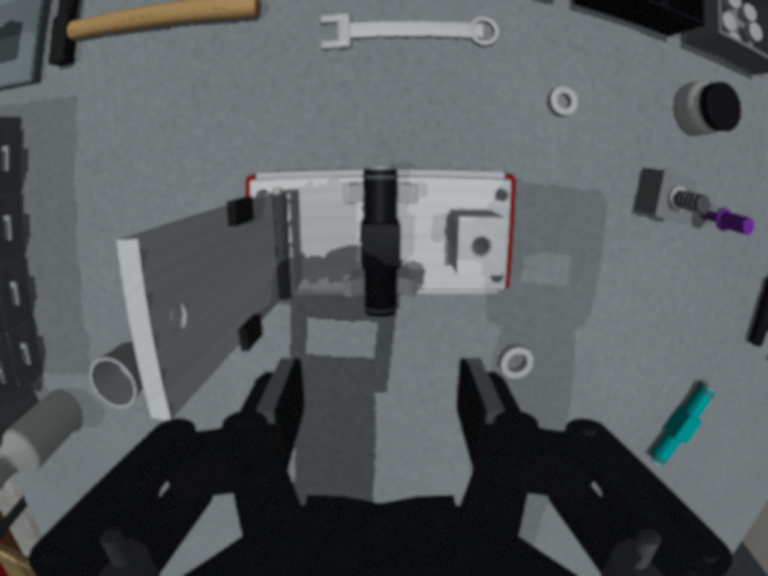

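The damper lies level and centred across both rests, at 380,(168–313) in the picture. Next I go behind the plate with shut fingers.

Emit:
arm_command(increments=[[[-1,0,0,0],[-0.5,-1,0,0],[0,-3,0,0],[0,-4,0,0],[0,-4,0,0],[0,-4,0,0],[0,-2,0,0],[1.5,0,0,0],[3,0,0,0],[3,0,0,0],[0,0,0,0]]], grip=0)

```text
time: 16.0
eef_pos: [0.5394, 0.2916, 0.247]
tcp_rot: [-0.704, -0.034, 0.709, -0.036]
contact_force: [0.4, 0.7, -0.1]
opening: -0.001
```

```bash
python3 - <<'E'
from h import *
s=sensors.get_state();print(s['contact_force'],s['time'],s['opening'],s['eef_pos'])
seat=np.array([.5589,.1146,0]);X=np.array([-.0998,.995,0]);Y=np.array([-.995,-.0998,0])
d=s['eef_pos']-seat;print(d@X,d@Y)
shot('wrist','w8',None,1.5)
E
```

```text
[ 0.441  0.689 -0.062] 16.0 -0.000785489619376944 [0.5394 0.2916 0.247 ]
0.1780486429448206 0.0017825246163217462
```

View pics/w8.png

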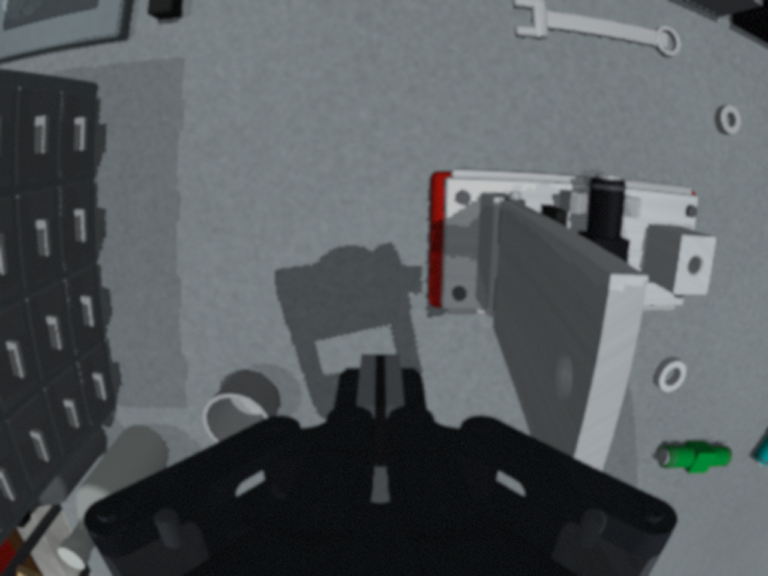

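Emit:
arm_command(increments=[[[0,2.3,0,0],[0,2.25,0,0],[0.7,2.1,0,0],[0.2,2.75,0,0],[0.4,2.76,0,0],[1.14,2.78,0,0],[1.67,2.5,0,0],[0,0,0,0]]])

```text
time: 17.05
eef_pos: [0.5575, 0.1176, 0.2086]
tcp_rot: [-0.705, -0.034, 0.707, -0.034]
contact_force: [0.9, 0.3, 0.2]
opening: -0.003
```

```bash
python3 - <<'E'
from h import *
s=sensors.get_state();print(s['contact_force'],s['time'],s['opening'],s['eef_pos'])
seat=np.array([.5589,.1146,0]);X=np.array([-.0998,.995,0]);Y=np.array([-.995,-.0998,0])
d=s['eef_pos']-seat;print(d@X,d@Y)
shot('wrist','w9',None,1.5)
E
```

```text
[0.916  0.2593 0.1987] 17.05 -0.0026790368462517 [0.5575 0.1176 0.2086]
0.003176017917305921 0.001105570116433389
```

View pics/w9.png

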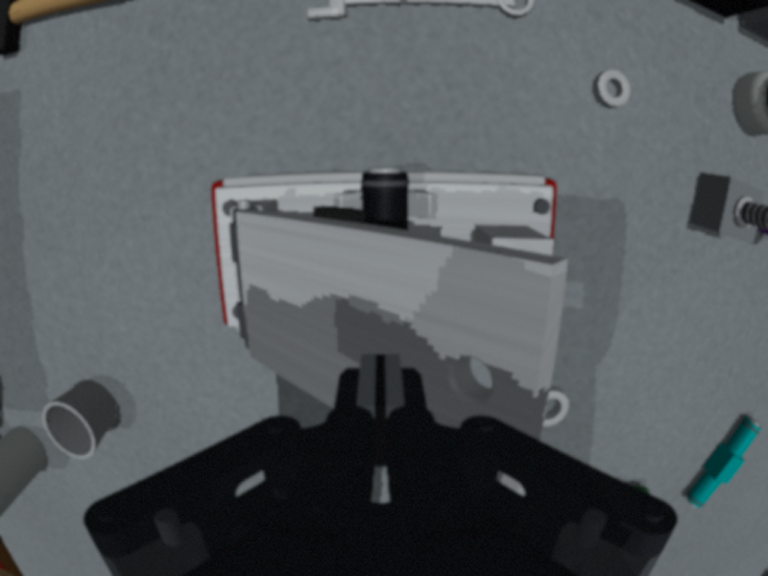

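The plate has swung over and the fingertips are on its outer face. I continue along the arc.

Emit:
arm_command(increments=[[[2.3,2.1,0,0],[2.5,1.65,0,0],[2.1,0.9,0,0],[1.2,0.3,0,0],[1,0.27,0,0],[0.6,0.1,0,0],[0.4,0,0,0],[0,0,0,0]]])

```text
time: 18.1
eef_pos: [0.5637, 0.0675, 0.1092]
tcp_rot: [0.706, 0.035, -0.706, 0.035]
contact_force: [0.0, 0.3, 0.5]
opening: -0.0
```

```bash
python3 - <<'E'
from h import *
s=sensors.get_state();print(s['contact_force'],s['time'],s['eef_pos'])
shot('wrist','w10',None,1.5);shot('side','s10',(60,230,190,330),4)
E
```

```text
[0.0479 0.2544 0.4532] 18.1 [0.5637 0.0675 0.1092]
```

View pics/w10.png

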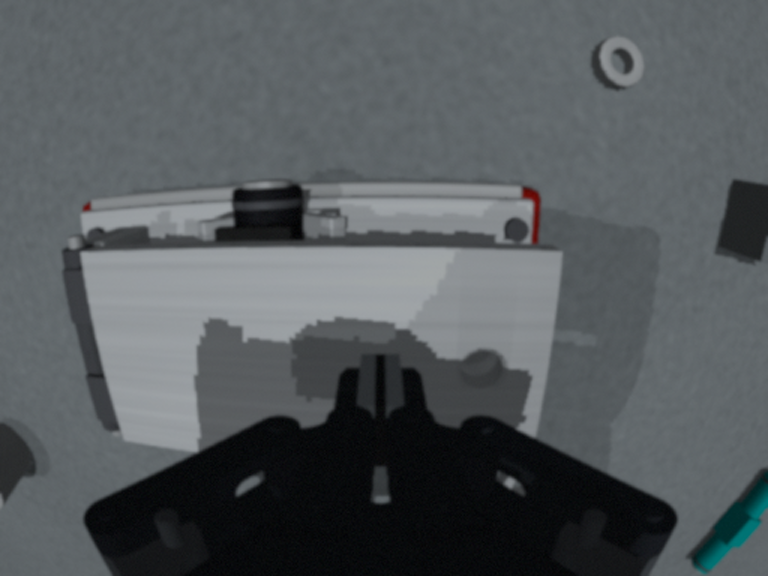

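View pics/s10.png

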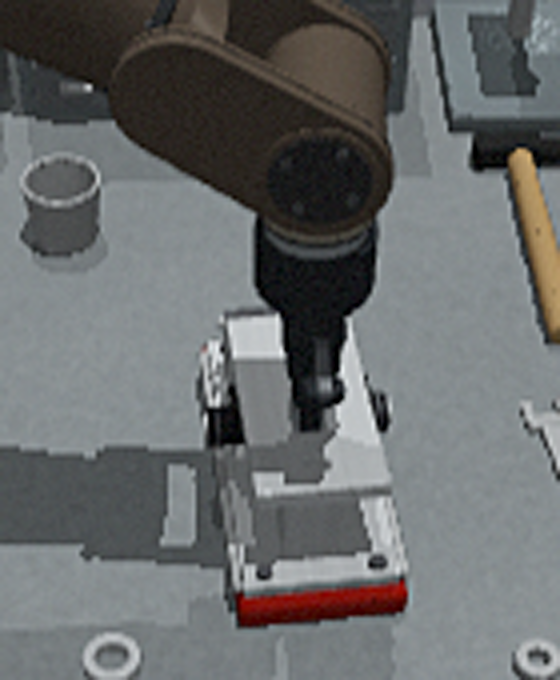

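```bash
python3 - <<'E'
from h import *
print(onz('side',(256.6,304),.072),onz('top',(165.8,307.5),.072))
print('stand top', onz('top',(150+125/6,270+220/6),.046))
print('purple', tri(ray('side',(225+290/5,200+521/5)),ray('top',(150+95/6,270+380/6))))
print('jar',onz('side',(284.7,348.4),0))
go([.640,-.192,.26],-0.3)
E
```

```text
[ 0.6441 -0.1979  0.072 ] [ 0.6424 -0.1992  0.072 ]
stand top [ 0.6326 -0.1988  0.046 ]
purple (array([ 0.633 , -0.279 ,  0.0949]), np.float64(0.0017661134469583461))
jar [ 0.7575 -0.2366  0.    ]
yaw now -1.4708898680973557 q6 1.4109148626933956 turn -1.1708898680973556 shift cm [-15.0724  14.9588  22.5263] world d [ 0.0763 -0.2595  0.1506] t 18.2
```

Emit:
arm_command(increments=[[[-2,0,0,0],[-4.5,0,0,0],[-5,0,0,-0.09],[-3.5,0,0,-0.18],[0,0,0,-0.18],[0,0,0,-0.18],[0,0,0,-0.18],[0,0,0,-0.18],[0,0,0,-0.18],[0,1.5,2.2,0],[0,2.5,3.7,0],[0,3,4.5,0],[0,3,4.5,0],[0,3,4.5,0],[0,1.6,2.5,0],[0,0.8,1.2,0],[0,0,0,0],[0,0,0,0]]], grip=5)

```text
time: 20.45
eef_pos: [0.6422, -0.1978, 0.2597]
tcp_rot: [0.569, 0.42, -0.569, 0.42]
contact_force: [-0.5, 0.6, -0.2]
opening: 0.586
```

```bash
python3 - <<'E'
from h import *
s=sensors.get_state();print(s['contact_force'],s['time'],s['eef_pos'])
shot('wrist','w11',None,1.5)
for d in optics.place_of('wrist','pin_center')[:3]: print(d,onz('wrist',d['at'],.072))
go([.643,-.1985,.056],-0.3)
E
```

```text
[-0.4984  0.6079 -0.1886] 20.45 [ 0.6422 -0.1978  0.2597]
{'at': [167.0, 252.3], 'conf': 0.68} [ 0.6427 -0.1907  0.072 ]
{'at': [229.4, 262.5], 'conf': 0.67} [ 0.6318 -0.2676  0.072 ]
yaw now -0.2993422078794076 q6 -0.1501047269570806 turn 0.0006577921205923598 shift cm [20.355   0.1022  0.0611] world d [ 0.0008 -0.0009 -0.2035] t 20.55
```

View pics/w11.png

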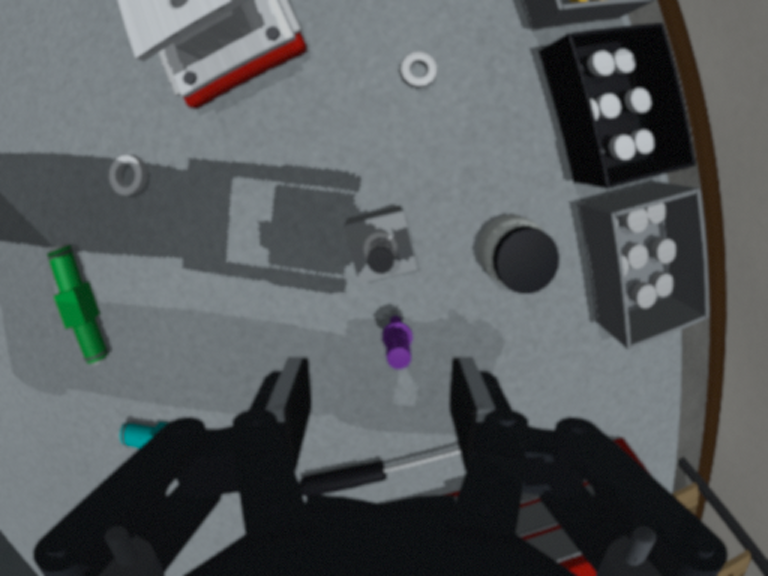

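The intended pin is the dark handle in the grey stand at (258,380) in the 1.5x picture. The purple look-alike stands at (345,398).

```bash
python3 - <<'E'
from h import *
print(onz('wrist',(258/1.5,380/1.5),.093))
im=cv2.imread('pics/w11.png');cv2.imwrite('pics/w11b.png',cv2.resize(im[180:400,320:460],None,fx=3,fy=3,interpolation=cv2.INTER_CUBIC))
E
```

```text
[ 0.6435 -0.1919  0.093 ]
```

View pics/w11b.png

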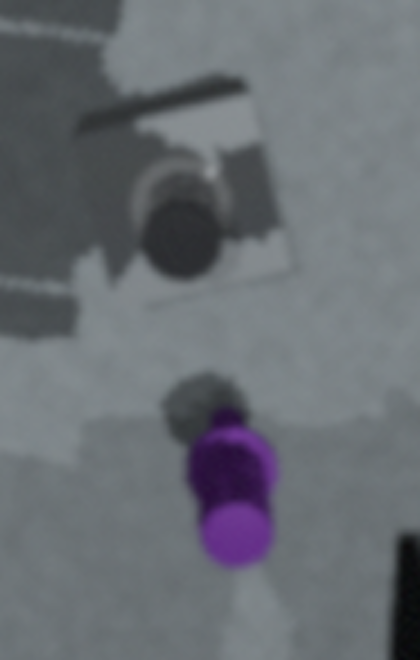

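Emit:
arm_command(increments=[[[2,0.05,-0.35,0],[4,0,0,0],[4,0,0,0],[3,0,0,0],[0,0,0,0],[0,0,0,0]]])

```text
time: 21.3
eef_pos: [0.6442, -0.1958, 0.1299]
tcp_rot: [0.569, 0.419, -0.569, 0.42]
contact_force: [-0.5, -0.7, 0.1]
opening: 0.589
```

```bash
python3 - <<'E'
from h import *
s=sensors.get_state();print(s['contact_force'],s['time'],s['eef_pos'])
shot('wrist','w12',None,1.5)
for d in optics.place_of('wrist','pin_center')[:3]: print(d,onz('wrist',d['at'],.072))
print([proj('wrist',[.643,y,.093],s) for y in (-.192,-.195,-.198)])
E
```

```text
[-0.5096 -0.6919  0.1298] 21.3 [ 0.6442 -0.1958  0.1299]
{'at': [212.5, 250.8], 'conf': 0.89} [ 0.6431 -0.195   0.072 ]
{'at': [293.7, 268.3], 'conf': 0.77} [ 0.6353 -0.2681  0.072 ]
[array([221.1027, 250.4467]), array([225.1642, 251.8256]), array([229.1782, 253.1899])]
```

View pics/w12.png

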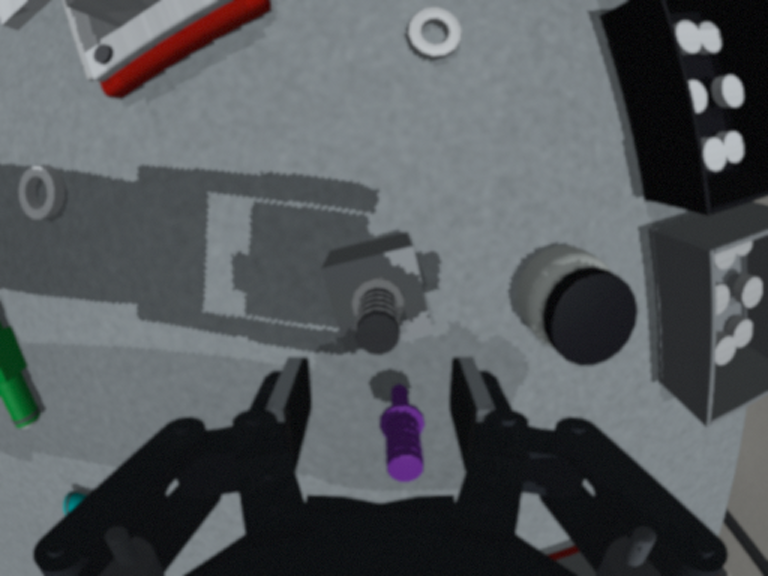

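Emit:
arm_command(increments=[[[1.5,-0.1,-0.15,0],[2.5,0,0,0],[2,0,0,0],[1,0,0,0],[0.4,0,0,0],[0,0,0,0]]])

```text
time: 22.15
eef_pos: [0.6435, -0.1943, 0.0555]
tcp_rot: [0.569, 0.419, -0.569, 0.42]
contact_force: [-0.8, 0.0, -0.0]
opening: 0.586
```

Emit:
arm_command(increments=[[[0,0,0,0],[0,0,0,0],[0,0,0,0],[0,0,0,0],[0,0,0,0]]], grip=1, grip_force=70)

```text
time: 22.78
eef_pos: [0.6439, -0.1945, 0.0564]
tcp_rot: [0.57, 0.419, -0.569, 0.42]
contact_force: [-0.0, -0.2, 5.6]
opening: 0.217
```

```bash
python3 - <<'E'
from h import *
s=sensors.get_state();print(s['contact_force'],s['time'],s['eef_pos'],s['opening']*8.54)
shot('wrist','w13',(100,384,100,420),2.1)
E
```

```text
[-0.0249 -0.2472  5.6197] 22.775 [ 0.6439 -0.1945  0.0564] 1.856065467512757
```

View pics/w13.png

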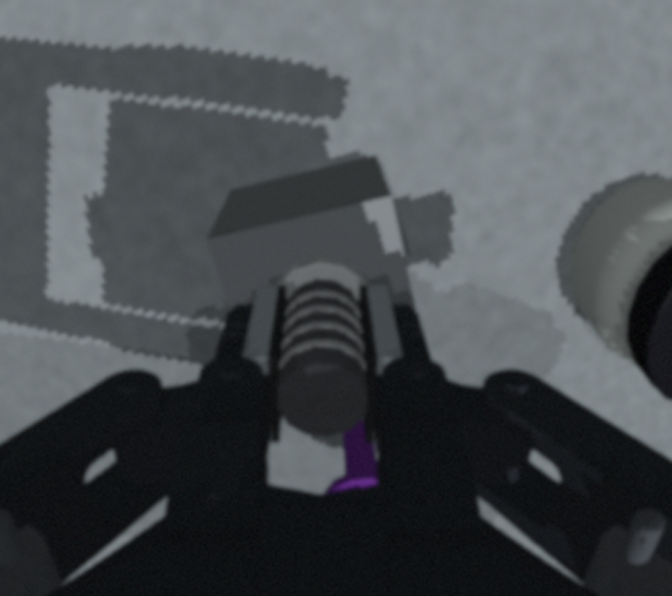

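Emit:
arm_command(increments=[[[-1,0,0,0],[-3,0,0,0],[-4,0,0,0],[-4,0,0,0],[-2.5,0,0,0.09],[0,0,0,0.18],[0,0,0,0.18],[0,0,0,0.18],[0,0,0,0.18],[0,0,0,0.18],[0,0,0,0.18],[0,0,0,0]]])

```text
time: 24.32
eef_pos: [0.6427, -0.1939, 0.1994]
tcp_rot: [-0.706, -0.036, 0.707, -0.036]
contact_force: [-0.7, -0.9, -0.9]
opening: 0.217
```

```bash
python3 - <<'E'
from h import *
s=sensors.get_state();print(s['contact_force'],s['time'],s['opening']*8.54)
go([.5675,.031,.20],1.6708)
shot('wrist','w14',(60,384,100,420),1.8)
A=axes(s)
print([proj('wrist',s['eef_pos']+A@np.array(v),s) for v in [(.0524,0,0),(.0104,0,0),(-.0366,0,0)]])
E
```

```text
[-0.7307 -0.8666 -0.9283] 24.325 1.8511704115097214
yaw now -1.468914534844789 q6 1.0249945414598693 turn 0.0018781187450045422 shift cm [ -0.0326 -23.1294   5.2338] world d [-0.0752  0.2249  0.0006] t 24.325
[array([215.7465, 254.1325]), array([242.7762, 254.238 ]), array([291.5391, 254.4155])]
```

View pics/w14.png

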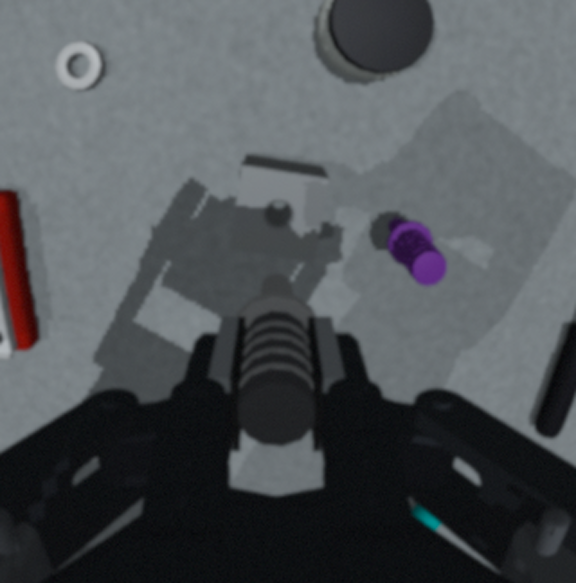

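```bash
python3 - <<'E'
from h import *
s=sensors.get_state();A=axes(s)
im=cv2.imread('pics/w14.png');cv2.imwrite('pics/w14b.png',cv2.resize(im[140:330,200:360],None,fx=3.5,fy=3.5,interpolation=cv2.INTER_CUBIC))
p=onz('wrist',(60+213/1.8,100+277.5/1.8),.046,s);print(p,A.T@(p-[.6437,-.1944,.046])*1000, A.T@(s['eef_pos']-[.6439,-.1945,0])*1000)
E
```

```text
[ 0.6437 -0.1939  0.046 ] [ 0.0003 -0.4643 -0.0701] [-199.5044   -0.8074    1.3351]
```

View pics/w14b.png

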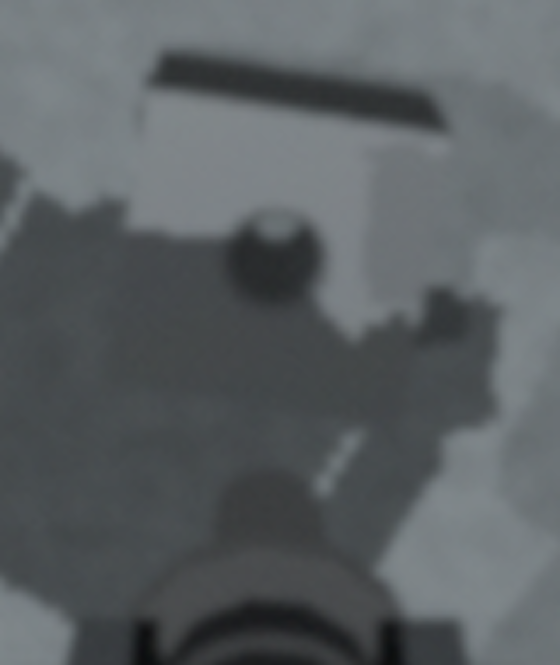

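Emit:
arm_command(increments=[[[-0.5,-1.5,0.4,0],[0,-4,0.8,0],[0,-5,1,0],[0,-5,1,0],[0,-4,1,0],[0,-2.5,0.7,0],[0,-1.1,0.3,0],[0,0,0,0],[0,0,0,0]]])

```text
time: 25.5
eef_pos: [0.5688, 0.0298, 0.2054]
tcp_rot: [0.706, 0.035, -0.706, 0.035]
contact_force: [-0.9, -0.7, -1.4]
opening: 0.216
```

```bash
python3 - <<'E'
from h import *
s=sensors.get_state();print(s['contact_force'],s['time'],s['eef_pos'])
shot('wrist','w15',(60,384,100,420),1.8);shot('side','s15',(100,220,210,330),5)
A=axes(s)
for d in optics.place_of('wrist','top_hole')[:2]+optics.place_of('side','top_hole')[:1]: print(d,onz('wrist',d['at'],.119,s))
E
```

```text
[-0.9361 -0.7334 -1.4307] 25.5 [0.5688 0.0298 0.2054]
{'at': [199.3, 249.1], 'conf': 0.62} [0.5693 0.0338 0.119 ]
{'at': [173.7, 272.5], 'conf': 0.84} [0.5922 0.0175 0.119 ]
```

View pics/w15.png

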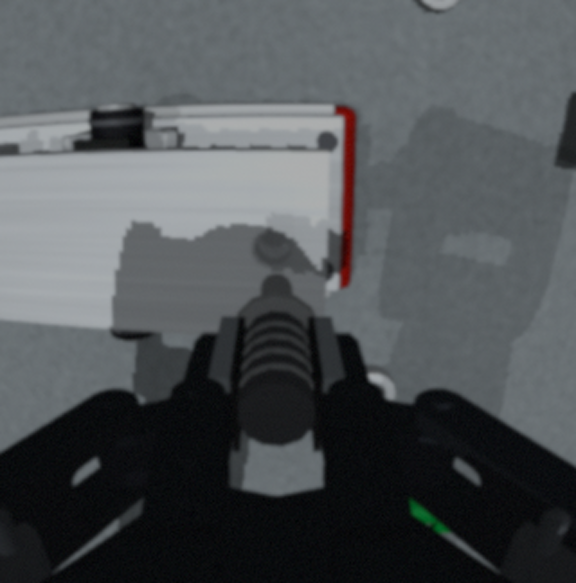

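View pics/s15.png

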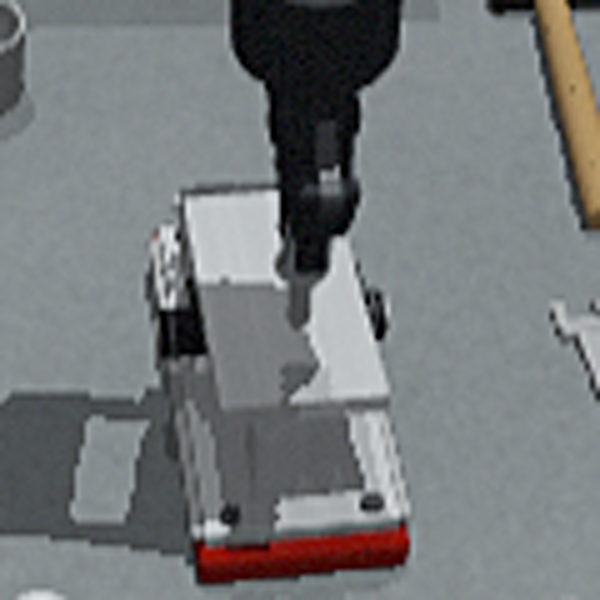

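```bash
python3 - <<'E'
from h import *
s=sensors.get_state();A=axes(s)
im=cv2.imread('pics/w15.png');cv2.imwrite('pics/w15b.png',cv2.resize(im[200:330,210:350],None,fx=5,fy=5,interpolation=cv2.INTER_CUBIC))
for z in (.112,.119): p=onz('wrist',(197.2,251.7),z,s);print(p,A.T@(p-s['eef_pos'])*1000)
E
```

```text
[0.569  0.0317 0.112 ] [93.1535 -1.955  -0.4285]
[0.5712 0.0319 0.119 ] [86.1532 -1.9077 -2.6961]
```

View pics/w15b.png

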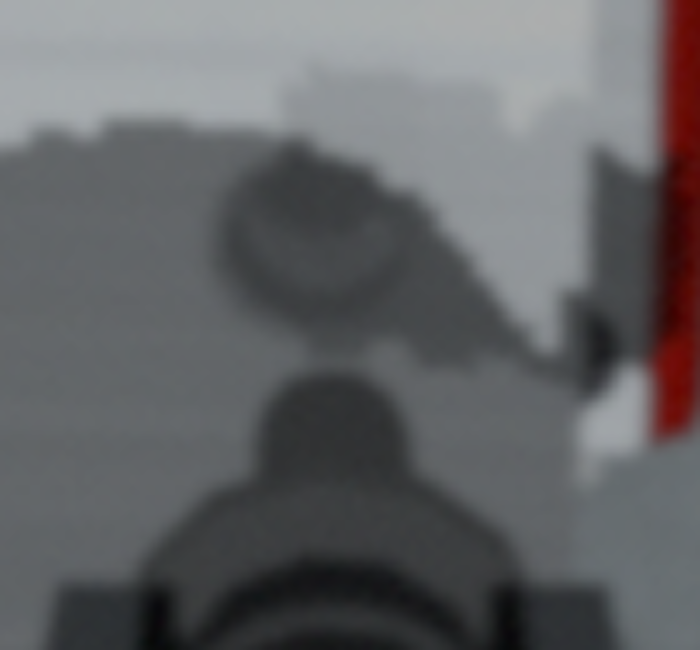

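Emit:
arm_command(increments=[[[0.8,-0.15,-0.12,0],[0.8,0,0,0],[0.6,0,0,0],[0,0,0,0],[0,0,0,0]]])

```text
time: 26.32
eef_pos: [0.5696, 0.0321, 0.1833]
tcp_rot: [0.706, 0.035, -0.706, 0.035]
contact_force: [0.0, 0.4, -0.6]
opening: 0.22
```

```bash
python3 - <<'E'
from h import *
s=sensors.get_state();print(s['contact_force'],s['time'],s['eef_pos'])
im=shot('wrist','w16',(170,240,210,300),8)
np.save('/tmp/p.npy',s['eef_pos'])
E
```

```text
[ 0.0239  0.4449 -0.6051] 26.325 [0.5696 0.0321 0.1833]
```

View pics/w16.png

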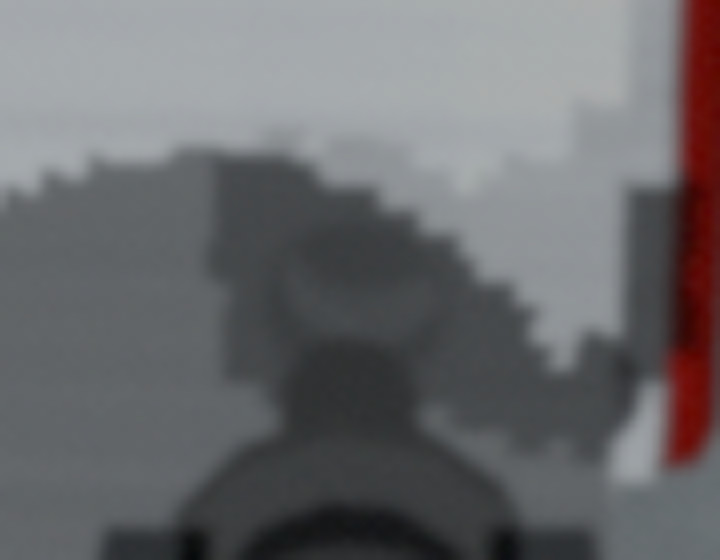

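```bash
python3 - <<'E'
from h import *
s=sensors.get_state();A=axes(s);print(s['eef_pos'])
for z in (.112,.119): p=onz('wrist',(207.9,254.7),z,s);print(p,A.T@(p-s['eef_pos'])*1000)
for v in [(.0524,0,-.003),(.0524,0,0),(.0474,0,-.006),(.0474,0,0),(.0474,0,.001),(.0104,0,-.014),(.0154,0,-.014),(.0104,0.014,0),(.0104,-0.014,0)]: print(v,proj('wrist',s['eef_pos']+A@np.array(v),s))
E
```

```text
[0.5697 0.0321 0.1836]
[0.5687 0.0315 0.112 ] [71.5505  0.461   1.1354]
[0.5712 0.0318 0.119 ] [64.552   0.4336 -1.4133]
(0.0524, 0, -0.003) [211.731  254.1382]
(0.0524, 0, 0) [215.7395 254.1333]
(0.0474, 0, -0.006) [210.2034 254.1543]
(0.0474, 0, 0) [218.4201 254.144 ]
(0.0474, 0, 0.001) [219.7722 254.1422]
(0.0104, 0, -0.014) [220.0635 254.2746]
(0.0154, 0, -0.014) [216.7086 254.2578]
(0.0104, 0.014, 0) [242.6678 278.8118]
(0.0104, -0.014, 0) [242.6501 229.6572]
```

```bash
python3 - <<'E'
from h import *
s=sensors.get_state()
shot('side','s16',(140,190,240,300),10)
def ony(rc,y):
    o,d=ray('side',rc); return o+d*(y-o[1])/d[1]
X=np.array([-.0998,.995,0]);Y=np.array([-.995,-.0998,0]);seat=np.array([.560,.1147,0])
for th in (.05,.075,.1,.125):
    e=seat+X*(.085-.195*np.cos(th)+.012*np.sin(th))+[0,0,.09+.195*np.sin(th)+.012*np.cos(th)]
    print(th,[proj('side',e+Y*k) for k in (-.045,.045)])
print(proj('side',[.5687,.0325,.131]),proj('side',[.5687,.0325,.173]))
E
```

```text
0.05 [array([180.6361, 286.7189]), array([183.5883, 252.9963])]
0.075 [array([179.2409, 286.8064]), array([182.1927, 252.9767])]
0.1 [array([177.8074, 286.886 ]), array([180.7582, 252.9514])]
0.125 [array([176.3363, 286.9576]), array([179.2857, 252.9204])]
[169.816  268.8824] [158.5336 269.4552]
```

View pics/s16.png

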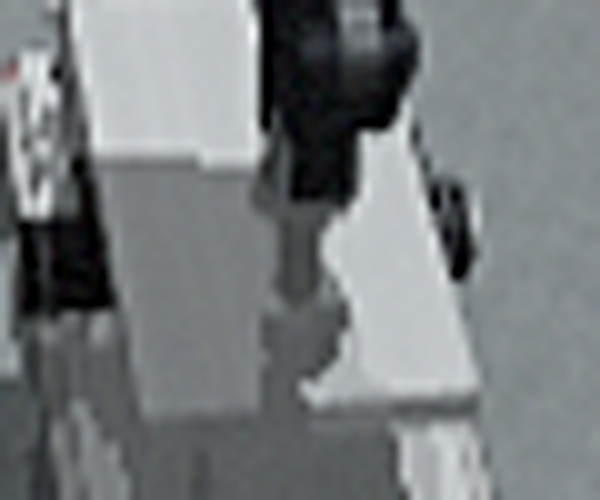

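Emit:
arm_command(increments=[[[0.3,0.13,-0.08,0],[0.5,0,0,0],[0.3,0,0,0],[0.2,0,0,0],[0.2,0,0,0],[0,0,0,0]]])

```text
time: 27.18
eef_pos: [0.5704, 0.0309, 0.168]
tcp_rot: [-0.706, -0.035, 0.706, -0.035]
contact_force: [-0.3, 0.5, -1.7]
opening: 0.213
```

```bash
python3 - <<'E'
from h import *
s=sensors.get_state();print(s['contact_force'],s['wrist_torque'],s['time'],s['eef_pos'])
shot('wrist','w17',(170,240,210,300),8);shot('side','s17',(140,190,240,300),10)
E
```

```text
[-0.2637  0.4699 -1.7015] [ 0.0183  0.0065 -0.0171] 27.175 [0.5704 0.0309 0.168 ]
```

View pics/w17.png

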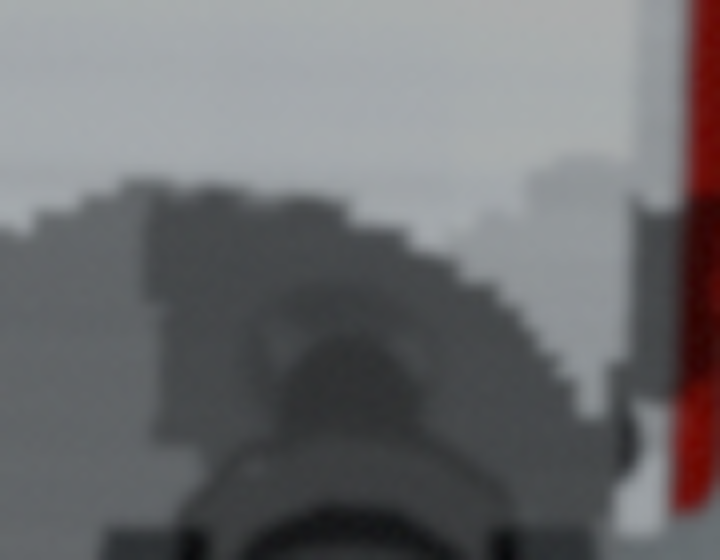

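View pics/s17.png

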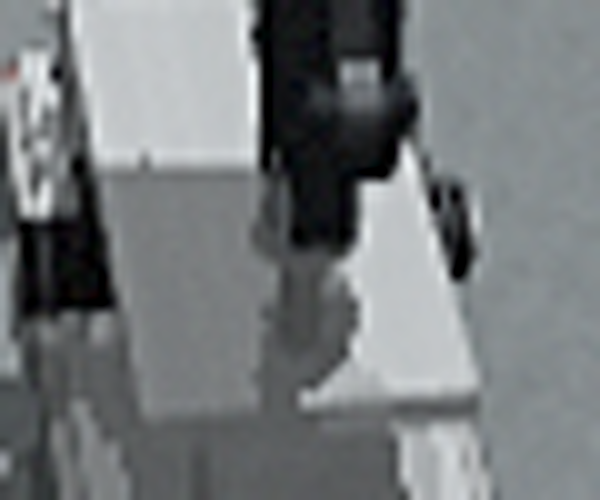

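Emit:
arm_command(increments=[[[0.3,0,0,0],[0.3,0,0,0],[0.3,0,0,0],[0,0,0,0]]])

```text
time: 27.78
eef_pos: [0.5702, 0.0309, 0.1587]
tcp_rot: [-0.706, -0.035, 0.707, -0.035]
contact_force: [0.4, -0.9, -0.0]
opening: 0.214
```

```bash
python3 - <<'E'
from h import *
s=sensors.get_state();print(s['contact_force'],s['wrist_torque'],s['time'],s['eef_pos'])
shot('wrist','w18',(170,240,210,300),8)
E
```

```text
[ 0.4393 -0.8569 -0.0054] [0.014  0.0277 0.026 ] 27.775 [0.5702 0.0309 0.1587]
```

View pics/w18.png

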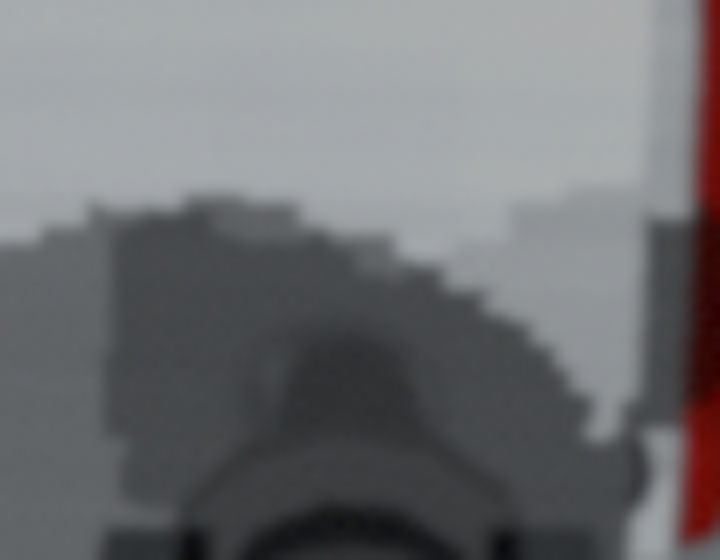

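Emit:
arm_command(increments=[[[0.3,0,0,0],[0.3,0,0,0],[0.3,0,0,0],[0.3,0,0,0],[0,0,0,0]]])

```text
time: 28.45
eef_pos: [0.5702, 0.0309, 0.1468]
tcp_rot: [-0.706, -0.035, 0.707, -0.035]
contact_force: [0.2, 0.2, -1.4]
opening: 0.217
```

Emit:
arm_command(increments=[[[0.2,0.05,0,0],[0.2,0,0,0],[0.2,0,0,0],[0.2,0,0,0],[0,0,0,0]]])

```text
time: 29.08
eef_pos: [0.5703, 0.0304, 0.1389]
tcp_rot: [-0.706, -0.035, 0.706, -0.035]
contact_force: [-0.7, 0.6, -0.5]
opening: 0.216
```

```bash
python3 - <<'E'
from h import *
s=sensors.get_state();print(s['contact_force'],s['wrist_torque'],s['time'],s['eef_pos'])
shot('wrist','w19',(140,260,170,340),4.5)
E
```

```text
[-0.7355  0.6305 -0.4635] [-0.0095  0.0111  0.0322] 29.075 [0.5703 0.0304 0.1389]
```

View pics/w19.png

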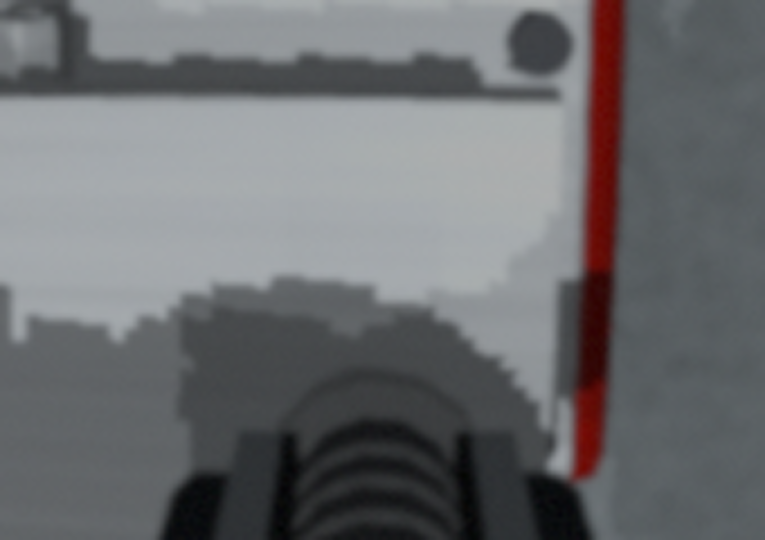

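Emit:
arm_command(increments=[[[0.2,0,0,0],[0.3,0,0,0],[0.3,0,0,0],[0.3,0,0,0],[0,0,0,0]]])

```text
time: 29.75
eef_pos: [0.5704, 0.0304, 0.1279]
tcp_rot: [-0.706, -0.035, 0.706, -0.035]
contact_force: [-0.0, 0.1, -0.6]
opening: 0.218
```

Emit:
arm_command(increments=[[[0.3,0,0,0],[0.3,0,0,0],[0.3,0,0,0],[0.2,0,0,0],[0,0,0,0]]])

```text
time: 30.38
eef_pos: [0.5703, 0.0305, 0.1168]
tcp_rot: [-0.706, -0.035, 0.706, -0.035]
contact_force: [0.3, -0.1, -1.0]
opening: 0.214
```

Emit:
arm_command(increments=[[[0.2,0,0,0],[0.15,0,0,0],[0.1,0,0,0],[0,0,0,0]]])

```text
time: 30.88
eef_pos: [0.5704, 0.0305, 0.1126]
tcp_rot: [-0.706, -0.035, 0.706, -0.035]
contact_force: [-0.1, -0.5, -1.4]
opening: 0.217
```

Emit:
arm_command(increments=[[[0.1,0,0,0],[0.1,0,0,0],[0,0,0,0]]])

```text
time: 31.25
eef_pos: [0.5705, 0.0305, 0.1123]
tcp_rot: [-0.706, -0.035, 0.706, -0.035]
contact_force: [-3.6, -0.2, 7.0]
opening: 0.216
```

```bash
python3 - <<'E'
from h import *
s=sensors.get_state();print(s['contact_force'],s['wrist_torque'],s['time'],s['eef_pos'])
shot('wrist','w20',None,1.5);shot('side','s20',(100,220,210,330),5)
E
```

```text
[-3.5889 -0.1793  6.959 ] [ 0.0229  0.629  -0.0065] 31.25 [0.5705 0.0305 0.1123]
```

View pics/w20.png

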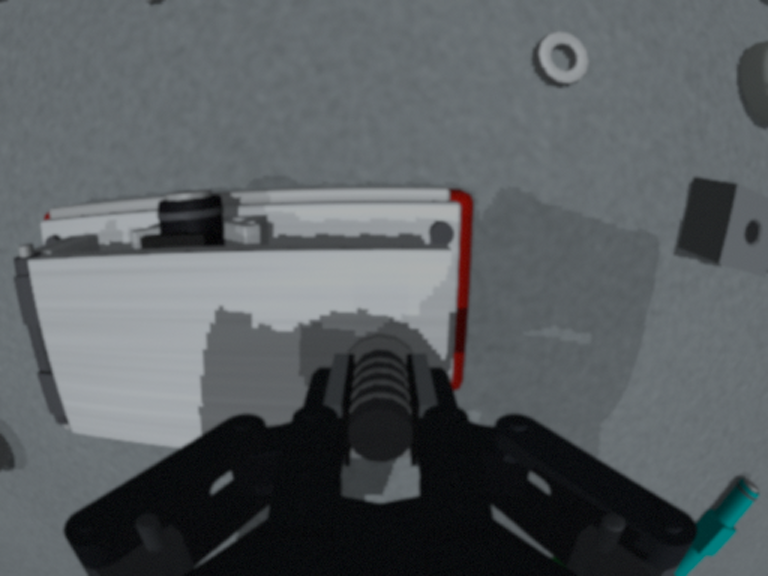

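View pics/s20.png

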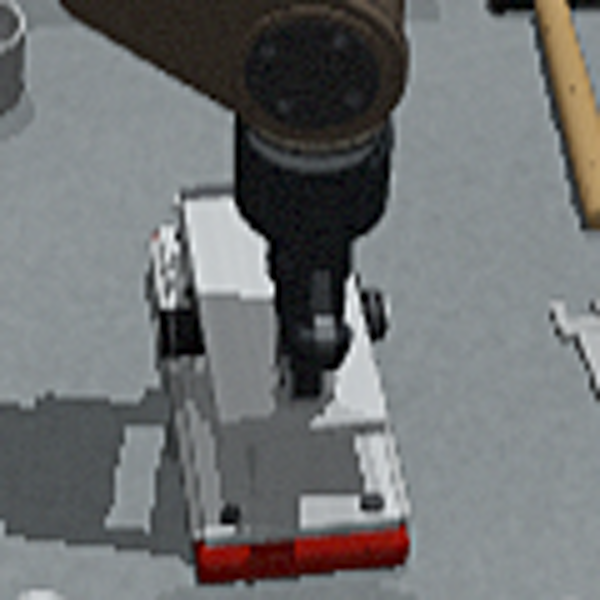

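The flange touched at TCP z 0.1123, which is the height worked out for shut. The plate now lies level in the views. I press a little more.

Emit:
arm_command(increments=[[[0.1,0,0.04,0],[0.1,0,0,0],[0,0,0,0],[0,0,0,0]]], grip_force=100)

```text
time: 31.85
eef_pos: [0.5706, 0.0305, 0.1123]
tcp_rot: [-0.706, -0.035, 0.706, -0.035]
contact_force: [-7.6, 0.1, 15.1]
opening: 0.209
```

```bash
python3 - <<'E'
from h import *
s=sensors.get_state();print(s['contact_force'],s['wrist_torque'],s['time'],s['eef_pos'],s['opening'])
shot('wrist','w21',(130,384,0,512),1.5);shot('side','s21',(140,190,240,300),10);shot('top','t21')
X=np.array([-.0998,.995,0]);Y=np.array([-.995,-.0998,0]);seat=np.array([.560,.1147,0])
for th in (0,.03):
    e=seat+X*(.085-.195*np.cos(th)+.012*np.sin(th))+[0,0,.09+.195*np.sin(th)+.012*np.cos(th)]
    print(th,[proj('side',e+Y*k) for k in (-.045,.045)])
E
```

```text
[-7.5525  0.0825 15.0802] [ 0.1171  1.2878 -0.0127] 31.85 [0.5706 0.0305 0.1123] 0.20934318454985926
0 [array([183.3078, 286.5208]), array([186.2593, 253.0185])]
0.03 [array([181.7239, 286.6433]), array([184.6762, 253.0079])]
```

View pics/s21.png

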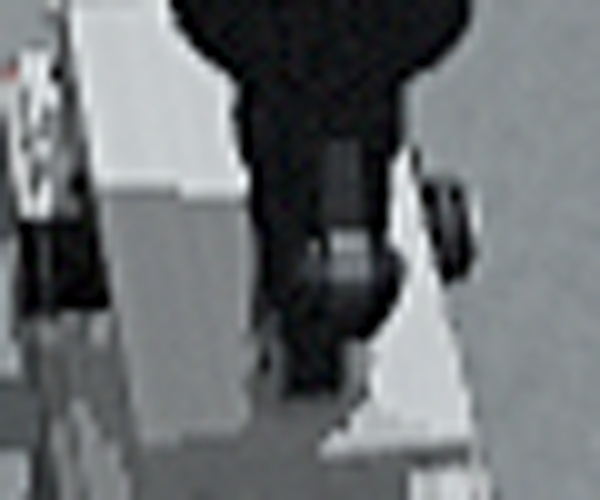

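View pics/t21.png

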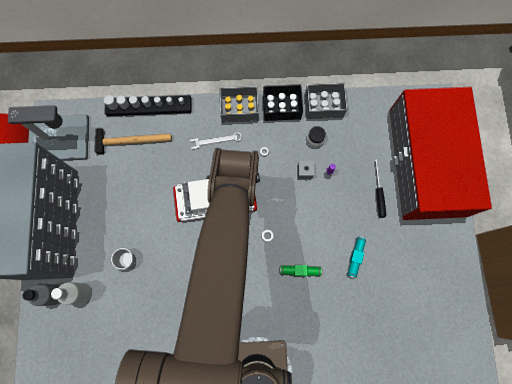

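Emit:
arm_command(increments=[[[0,0,0.08,0],[0,0,0.05,0],[0,0,0,0],[0,0,0,0]]])

```text
time: 32.5
eef_pos: [0.5705, 0.0305, 0.1123]
tcp_rot: [0.708, 0.035, -0.705, 0.035]
contact_force: [-3.2, 0.1, 12.1]
opening: 0.208
```

```bash
python3 - <<'E'
from h import *
s=sensors.get_state();print(s['contact_force'],s['wrist_torque'],s['time'],s['eef_pos'],s['opening'])
cv2.imwrite('pics/w21z.png',cv2.imread('pics/w21.png'))
E
```

```text
[-3.1546  0.0901 12.0789] [ 0.1539  0.7123 -0.0713] 32.5 [0.5705 0.0305 0.1123] 0.2076536819974975
```

View pics/w21.png

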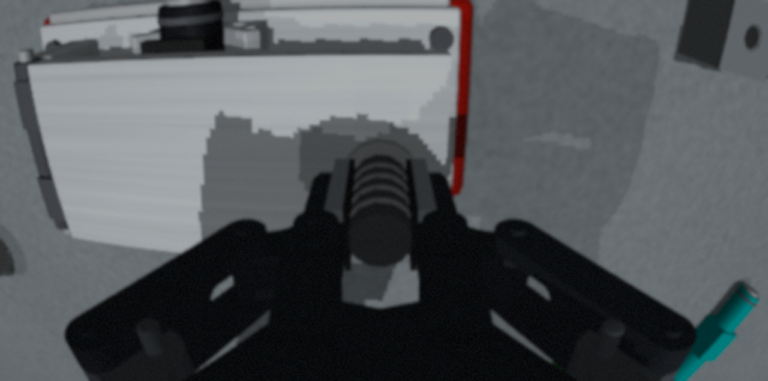

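Emit:
arm_command(increments=[[[0.08,0,0.1,0],[0,0,0,0],[0,0,0,0],[0,0,0,0],[0,0,0,0],[0,0,0,0],[0,0,0,0],[0,0,0,0]]])

```text
time: 33.5
eef_pos: [0.5705, 0.0304, 0.1123]
tcp_rot: [0.708, 0.035, -0.704, 0.035]
contact_force: [-3.1, 1.7, 13.5]
opening: 0.211
```

```bash
python3 - <<'E'
from h import *
s=sensors.get_state();print(s['contact_force'],s['time'],s['eef_pos'],s['opening'])
shot('side','s22',(120,200,230,310),8)
E
```

```text
[-3.1111  1.6793 13.4842] 33.5 [0.5705 0.0304 0.1123] 0.21085868776262373
```

View pics/s22.png

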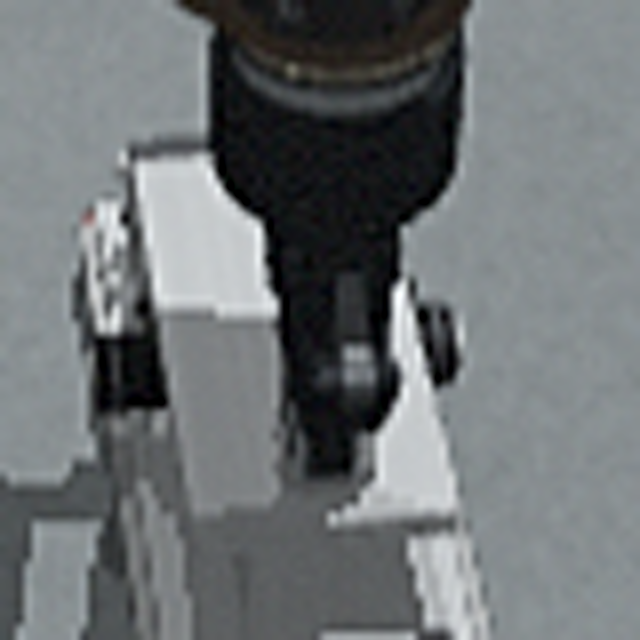

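The plate lies flat, its front edge on the post line. The push holds steady at 13.5 N with no movement for a second, so I hand the job in.

```bash
python3 - <<'E'
from h import *
print(ctrl.sign_off())
E
```

```text
the job is handed in; nothing more can be done
None
```

The black damper lies centred in both V-rests. The top half is swung down over it, and the pin from the stand goes through both holes with its flange holding the top half shut. I handed the job in at about 33.5 s with the gripper still on the pin.

**Last checks:**
- **Shut:** the tool stops at z = 0.1123 m, against 0.1124 m worked out for fully shut. It stayed there as I pressed harder.
- **Push:** about 13.5 N downward on the pin, steady over the last second.
- **Bystanders:** the last overview picture shows those in view in place. The arm hid part of the bench.

**What disagreed or went wrong:**
- **Sideways force:** about 3 N remains on the pin. It was 7.6 N before I shifted the grip a little to ease it.
- **Plate corner:** in the side picture the right front corner matches shut. The left one, in shadow, read about 2 px off.
- **Lift of the damper:** the first row of that move briefly pushed it about 1 cm down towards the table by mistake. I did not see the peak force; the grip was fine afterwards.
- **Cameras:** they differed by up to about 6 mm. I relied on the wrist camera, which the stand's hole confirmed to about 0.5 mm.

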